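# Fit the tubular handle to the seal press and press a seal

### The job

Fit the loose tubular handle to the seal press: slide it onto the crank's square stub until the brass spring button pops out through the hole in the tube, pushing the springy collar back firmly but without ramming it. Then pull the handle down until the ram bears firmly on the lead seal waiting in the die, without crushing it, and lift the handle back up to level or higher so that the ram stands clear. Let go with the handle still locked on and the seal in its die, and leave the other things on the desk where they are.

Things in the scene. Friction and masses are not known exactly. Their poses are not given: they have to be found in the camera images.
- press: Grey cast-iron rack-and-pinion seal press, 110 mm wide (x), 190 mm deep (y), 240 mm high to the top of its head, bolted down. Origin on the desk under the ram's axis; z up; its own front is -y, and its crank is on its +x cheek. Head: x -40 to +40, y -24 to +104, z 154 to 240 mm.
- crank (a joint): Crank of the press, rad: 0 with its stub lever level, positive with the stub's free end turned down (range -0.5 to 0.75). It turns about the press's x axis through point crank_hinge, takes about 1.1 N m to turn and stays where it is left, with or without the handle. Starts 0 to 0.28 rad above level. It moves the ram 20 mm down per rad; the ram meets the seal at about 0.45 rad.
- button (a joint): Brass spring button in the upper face of the stub, m: 0 when out, growing as pressed in. A 9 mm round pin with a bevelled top, it stands 5 mm proud, its centre 30.5 mm from stub_base. Spring 4 N when out, 8 N when the tube's wall covers it. Getting the flared mouth over it takes roughly 5 to 10 N along the stub, then it drags with 3 to 7 N until the hole reaches it.
- crank_hinge (a point): Point on the crank's turning axis, in the plane of the stub lever; in the press frame at (62, 32, 200) mm. Axes turn with the crank: x along the turning axis, -y along the stub to its free end, z to the button side of the stub.
- stub_base (a point): Root of the stub on its axis, 52 mm from crank_hinge; axes as crank_hinge. The handle's mouth face is here when the collar is pressed back as far as it goes; the button comes out once the mouth is within 1.5 mm of here, and the locked handle rests about 1.5 mm outside.
- stub_tip (a point): Middle of the stub's free end, 118 mm from crank_hinge; axes as crank_hinge. The stub is a bright steel 16 mm square bar, 66 mm long, lightly oiled.
- collar: Dark steel square anti-rattle collar, 36 mm square, 8 mm thick, round the root of the stub. A spring pushes it out towards the handle: its outer face stands 5 mm outside stub_base (it takes 13 N to start it back, 20 N where the button comes out and 23 N where it bottoms on solid metal, at stub_base). Origin at the middle of its outer face, axes as crank_hinge.
- ram: Steel ram of the press, 24 mm square with a round 16 mm punch at its foot. Origin at the middle of the punch's lower face, axes as body press. A pull of 12 to 16 N at right angles to the handle, about 150 mm from the hinge, makes it press a seal properly (50 to 90 N); under 30 N is too light, over 160 N crushes the seal.
- handle: Loose crank handle, 225 mm, 0.3 kg: bright steel square tube, 23.6 mm outside, 17.6 mm inside. Origin on its axis, near the centre of mass; +x to the mouth face 95 mm ahead; z to the side with the hole. Bare tube from 83 mm ahead to 50 mm behind, then a round black rubber grip, 34 mm across, to 130 mm behind. It starts flat on the desk, hole up, axis 17 mm above the desk.
- handle_mouth (a point): Middle of the handle's open mouth face; axes as body handle. The mouth collar is 34 mm square and 12 mm long, flared inside from 17.6 to 27.6 mm square over its last 8 mm.
- handle_hole (a point): Middle of the round 11 mm hole in the outer upper face of the tube, 30 mm from the mouth face (3 mm wall); axes as body handle.
- seal_1: Lead disc seal, 20 mm across and 7 mm thick, lying in the die under the ram. Origin at the middle of its underside.
- die_centre (a point): Middle of the floor of the brass die on the anvil, 52 mm above the desk, on the ram's axis: a round recess 23 mm across and 3 mm deep. Axes as body press.
- seal_2: Spare lead seal, 20 mm across, 7 mm thick, on the desk; leave alone. Origin under its centre.
- seal_3: Spare lead seal like seal_2; leave alone. Origin under its centre.
- copper_bar: Copper terminal bar with four brass screws, 200 mm along y, 25 mm wide, 15 mm high; leave alone. Origin under its centre.
- seal_housing: Open green plastic seal housing, 75 x 115 x 42 mm high; leave alone. Origin under its centre.
- fuse_base: Chipped white porcelain fuse base, 50 x 105 x 44 mm high; leave alone. Origin under its centre.
- screwdriver: Screwdriver lying flat along its x axis, handle to -x; leave alone. Origin under it.
- logbook: Blue logbook, 150 x 210 x 20 mm high, lying flat; leave alone. Origin under its centre.

How it is judged:
On the way, in this order (a step that is already met when the one before it is completed fails the run):
1. the handle is fully on the stub and the spring button has popped out through its hole (y of handle_mouth in the frame of stub_base between -0.004 and 0.002 m and x of handle_mouth in the frame of stub_base between -0.003 and 0.003 m and z of handle_mouth in the frame of stub_base between -0.003 and 0.003 m and angle between the x axis of handle and the y axis of stub_base, either way round below 0.08 rad and value of joint button below 0.0018 m), for 0.2 s.
2. with the handle locked on, the ram bears on the lead seal with more than 30 N (all of step 1 and contact force between ram and seal_1 above 30 N), for 0.2 s.
At the end, for the whole second after the job is handed in: Handle on the stub with its mouth within 4 mm of the collar, in line within 0.08 rad, button out through the hole; crank no more than 0.1 rad below level, so the ram is clear; pressed seal flat in the die within 4 mm of its centre; everything released and at rest (all of step 1 and value of joint crank below 0.1 rad and horizontal distance between seal_1 and die_centre below 0.004 m and distance between seal_1 and die_centre below 0.006 m and linear speed of each of handle, seal_1 below 0.02 m/s and velocity of joint crank below 0.1 rad/s); the robot touches nothing.
It fails at once if the handle is rammed against the collar with more than 40 N while it is being fitted (contact force between handle and collar above 40 N and value of joint crank below 0.2 rad).
It fails at once if the ram crushes the seal with more than 160 N (contact force between ram and seal_1 above 160 N).
It fails at once if the seal is knocked out of the die (distance between seal_1 and die_centre above 0.012 m).
It fails at once if another thing on the desk is moved by more than 25 mm (distance of any of seal_2, seal_3, copper_bar, seal_housing, fuse_base, screwdriver, logbook from where it was at the start of the episode above 0.025 m).
It also fails if it takes over 67 s, if anything falls off the work surface, if the arm or the gripper's body presses on something with over 40 N, if the wrist force passes 120 N, or if a joint passes its speed limit or range.

### The arm

A 7-joint arm with a two-finger parallel gripper is mounted at the origin on the work surface. World frame = base frame: x ahead of the robot, y to its left, z up, the work surface at z = 0. Lengths are in m, angles in rad, forces in N, time in s.
With the tool pointing down it reaches from about 0.4 to 0.85 m from the base axis. Payload 4.5 kg.
Tool frame: the origin (TCP) lies between the finger pads; the fingertips stand 25 mm ahead of it and the grasp point (between the pads) lies 6 mm ahead of it (r.tips_ahead is the distance from the TCP to the fingertips, in m); z points along the fingers, y is the direction in which the jaws open and shut (so a half turn about z gives the same grasp; the last joint's range is limited). The gripper opens to 88 mm and grips with 3 to 60 N. Pads are 18 mm wide; open, the fingers measure 123 mm over their backs; the gripper's body (75 mm by 187 mm) begins 45 mm behind the grasp point.
Start: joints at [-1.244, 0.689, -0.195, 1.565, 0.157, 0.902, -0.215], TCP at [0.18, 0.598, 0.233] pointing down, gripper open.
Joint ranges: [-3.01, 3.01], [-0.46, 2.08], [-1.47, 1.51], [0.13, 2.56], [-1, 4.14], [0.04, 2.09], [-2.66, 2.66]. Speed limits (rad/s): [2.57, 2.57, 3.14, 3.14, 3.14, 3.14, 3.14].

### API

Orientations are given as a unit quaternion [x, y, z, w].
In Python, from plant import r, imaging gives the robot as it stands.
- The arm moves only by the tool send_rows, never from a script. Its argument "moves" is one flat list of numbers, 6 for each row, row after row: the shift along the tool's x, y, z in m, then the turn, a rotation vector about the tool's x, y, z in degrees. A call has exactly 5 rows; each row is the pose to reach, as a shift and turn from the pose measured when the call began, along the tool's axes at that moment; what a row does not reach only later rows make up. A row lasts 1/12 s, in which the tool goes at most 41.7 mm and 7.16 degrees, less where a joint would pass 70% of its speed; a pose out of reach is approached as far as the arm can. A call with a gripper value outside its range is refused whole. "claw" is the closure, from -1 (fully open) to 1 (shut), so that 0 is half open, set as the call begins (left out, the last holds). The fingers move at their own pace and stop on an object; "grip_force" is the grip in N (left out, the last holds). Time passes only in rows, so rows that repeat a pose let the fingers close, or fill a call up. It gives the time, the measured TCP pose, the force and the opening at its end, in the units of the state.
- r.get_state(): the state, without advancing time (a new reading comes with each control period).
- imaging.snapshot(name): name is "side" or "top"; returns a dict with "image" (400x640x3 uint8, red, green, blue), "depth" (400x640 float32, m along the optical axis (not along the pixel's ray), 0 where there is no reading), "mtx" (3x3 intrinsics, pixels), "rvec" (rotation vector, rad) and "tvec" (3), from world to camera coordinates, as OpenCV has them. Camera axes: x right, y down, z forward; pixel columns grow to the right and rows downward; lengths in m; the calibration is good to about 2 mm. A picture is of the moment at which its call begins.
- r.finish_job(): hands the job in, once; it reports no verdict.
Trained networks look in a picture, given as the dict that the camera call returned (one of the last four; its "shot" number tells which), for a name from the list of things; names that differ only in an ending like _2 or _b are one class to them, and where a whole thing is asked for, a point or a joint stands for the part that bears it (a point fixed in the world has none). Each returns a list of dicts, best first, with "score" (0 to 1); they miss things now and then, are a little off and sometimes report something else, mostly with a low value. They report only what shows in the picture. A call takes as long as a camera call.
- imaging.look_for(query, picture): "box" ([centre column, centre row, width, height] as shares, 0 to 1, of the picture: columns of its width, rows of its height, round what is visible of it).
- imaging.silhouettes(query, picture): "pixels" (400x640 bool, what is visible of it) and "box" ([centre column, centre row, width, height] as shares, 0 to 1, of the picture: columns of its width, rows of its height, round what is visible of it).
- imaging.pinpoint(query, picture): "point" ([column, row] as shares, 0 to 1, of the picture: columns of its width, rows of its height: a listed point, or the origin of a listed thing).
The state is a dict: "clock": time; "q": joint angles; "qd": joint speeds; "joint_torque": joint torques, N m; "tool_pos": TCP position; "eef_rot": TCP orientation; "contact_force": force on the tool from outside, world axes, zero at the start; "moment": the same for the moment, N m; "opening": opening from 0.0 (shut) to 1.0 (fully open).
Only numpy, scipy, OpenCV 4.12 (cv2) and the standard library are available. Lean on these libraries where they do the work, as an engineer would, in place of code of your own. Each camera call takes 0.05 s, during which the arm holds its last target.

## Working session

There is one attempt and no reset: what is moved stays moved. The work goes in short steps, Python scripts to look and compute and a tool call to move; the robot and the scene stay as the last step left them, time stands still between calls to the robot, and variables do not carry over. Pictures are saved under pics/ and viewed, and the job is handed in when it is done.

Besides the shell and the picture viewer there is one more tool, called after ">>>" in YAML: its name, and indented under it one key for each argument. send_rows: Moves the arm, as the interface text tells. Its arguments: {"type":"object","properties":{"moves":{"type":"array"},"claw":{"type":"number"},"grip_force":{"type":"number"}},"required":["moves"]}

```bash
ls; mkdir -p pics
cat > h.py <<'E'
import numpy as np, cv2
from plant import r, imaging
from scipy.spatial.transform import Rotation as R
def snap(n,f=None):
    s=imaging.snapshot(n)
    if f: cv2.imwrite('pics/'+f,s['image'][:,:,::-1])
    return s
def world(s,u,v,z=None,depth=None):
    K=s['mtx'];Rm=cv2.Rodrigues(np.array(s['rvec']))[0];t=np.array(s['tvec']).ravel()
    d=np.array([(u-K[0,2])/K[0,0],(v-K[1,2])/K[1,1],1.])
    c=-Rm.T@t; w=Rm.T@d
    if z is not None: return c+w*(z-c[2])/w[2]
    return c+w*depth
def proj(s,P):
    p,_=cv2.projectPoints(np.array(P,float).reshape(-1,3),np.array(s['rvec']),np.array(s['tvec']),s['mtx'],None)
    return p.reshape(-1,2)
def cloud(s,mask):
    v,u=np.nonzero(mask&(s['depth']>0)); d=s['depth'][v,u]
    K=s['mtx'];Rm=cv2.Rodrigues(np.array(s['rvec']))[0];t=np.array(s['tvec']).ravel()
    c=np.stack([(u-K[0,2])/K[0,0]*d,(v-K[1,2])/K[1,1]*d,d],1)
    return (c-t)@Rm
E
python3 - <<'E'
from h import *
st=r.get_state(); print(st)
for n in ['side','top']:
    s=snap(n,n+'0.png')
    np.save(f'{n}0.npy',s,allow_pickle=True)
    print(n,s['shot'],'cam',-cv2.Rodrigues(np.array(s['rvec']))[0].T@np.array(s['tvec']).ravel())
    for q in ['handle','handle_mouth','handle_hole','press','stub_tip','stub_base','crank_hinge','button','collar','die_centre','seal_1','ram']:
        for p in imaging.pinpoint(q,s)[:2]:
            u,v=p['point'][0]*640,p['point'][1]*400
            d=s['depth'][min(399,int(v)),min(639,int(u))]
            print(q,round(p['score'],2),round(u,1),round(v,1),world(s,u,v,depth=d).round(4))
E
```

```text
pics
{'clock': 0.0, 'q': array([-1.24420399,  0.68996261, -0.19453122,  1.56634887,  0.15733959,
        0.9025157 , -0.21508714]), 'qd': array([-0.00044732, -0.00013646,  0.00089577, -0.00125831,  0.00055647,
       -0.00110847, -0.00062198]), 'joint_torque': array([-5.13324824e-05, -5.27548492e+01, -1.26672048e+00, -1.53424448e+01,
       -5.26881649e-02,  6.74277529e-03,  1.65935612e-04]), 'tool_pos': array([0.18025502, 0.59776479, 0.23232255]), 'eef_rot': array([ 1.45806609e-01,  9.89312685e-01, -9.16969775e-04, -5.52399484e-05]), 'contact_force': array([-0.35124316, -0.12754917,  0.1026817 ]), 'moment': array([-0.01367629,  0.00949814, -0.0231641 ]), 'opening': 0.9989957319721602}
side 1 cam [0.55355304 0.6912969  0.98757411]
handle 0.66 316.3 219.6 [ 0.5327 -0.1267  0.0342]
handle_mouth 0.75 344.1 213.3 [ 0.4545 -0.1544  0.0316]
handle_hole 0.71 338.1 209.3 [ 0.4685 -0.1954  0.0025]
press 0.73 293.6 321.1 [0.5774 0.2784 0.215 ]
press 0.25 236.6 239.7 [ 0.7475 -0.0678  0.0122]
stub_tip 0.71 300.1 262.0 [0.5692 0.1504 0.2233]
stub_base 0.93 297.0 291.8 [0.5731 0.22   0.2223]
stub_base 0.42 296.2 290.8 [0.5747 0.2186 0.2236]
crank_hinge 0.96 292.3 319.8 [0.5799 0.2779 0.2189]Traceback (most recent call last):
  File "<stdin>", line 8, in <module>
ValueError: it knows: collar, copper_bar, crank_hinge, die_centre, fuse_base, handle, handle_hole, handle_mouth, logbook, press, ram, screwdriver, seal, seal_housing, stub_base, stub_tip
```

Run:
```python
from h import *
for n in ['side','top']:
    s=snap(n,n+'1.png')
    np.save(f'{n}0.npy',s,allow_pickle=True)
    print(n,s['shot'],'cam',-cv2.Rodrigues(np.array(s['rvec']))[0].T@np.array(s['tvec']).ravel())
    for q in ['handle','handle_mouth','handle_hole','press','stub_tip','stub_base','crank_hinge','collar','die_centre','seal_1','ram','copper_bar','fuse_base','seal_housing','screwdriver','logbook']:
        for p in imaging.pinpoint(q,s)[:2]:
            u,v=p['point'][0]*640,p['point'][1]*400
            d=s['depth'][min(399,int(v)),min(639,int(u))]
            print(q,round(p['score'],2),round(u,1),round(v,1),world(s,u,v,depth=d).round(4))
```

```text
side 2 cam [0.55355304 0.6912969  0.98757411]
handle 0.64 315.5 220.2 [ 0.5347 -0.1296  0.0282]
handle 0.26 241.2 300.2 [0.7139 0.1142 0.0069]
handle_mouth 0.31 335.8 210.6 [ 0.4749 -0.1952 -0.0033]
handle_mouth 0.22 353.5 294.5 [0.4385 0.0917 0.0072]
handle_hole 0.88 334.9 209.0 [ 0.4777 -0.1974  0.0012]
handle_hole 0.32 345.7 214.0 [ 0.4505 -0.1485  0.0355]
press 0.72 331.5 132.4 [ 0.4831 -0.5256  0.0233]
press 0.41 296.1 288.2 [0.575  0.2138 0.2253]
stub_tip 0.97 301.8 263.1 [0.5656 0.1539 0.2243]
stub_base 0.96 295.9 290.2 [0.5754 0.2186 0.2257]
crank_hinge 0.66 289.1 318.4 [0.586  0.2748 0.2182]
collar 0.63 297.1 291.0 [0.573  0.2196 0.2245]
die_centre 0.62 301.3 263.6 [0.5666 0.1546 0.2237]
die_centre 0.59 338.2 210.8 [ 0.4709 -0.1642  0.0307]
seal_1 0.55 351.3 292.7 [0.4436 0.0862 0.0062]
seal_1 0.39 242.1 301.6 [0.7108 0.12   0.0102]
ram 0.66 350.8 290.5 [0.4447 0.0806 0.0074]
ram 0.18 246.2 300.6 [ 0.703   0.1099 -0.0019]
copper_bar 0.58 238.0 237.7 [ 0.7452 -0.0775  0.0087]
fuse_base 0.89 222.1 345.1 [0.7418 0.2344 0.0153]
seal_housing 0.9 254.7 186.0 [ 0.7198 -0.2799  0.00
[... 833 characters left out ...]
 218.9 [0.4883 0.2126 0.2196]
die_centre 0.3 238.5 189.6 [6.158e-01 1.954e-01 5.000e-04]
seal_1 0.58 273.5 241.1 [0.4393 0.0754 0.003 ]
seal_1 0.55 261.7 161.6 [0.7109 0.1168 0.0064]
ram 0.46 217.2 217.7 [0.494  0.2159 0.2025]
copper_bar 0.72 318.5 151.5 [ 0.7419 -0.078   0.0125]
fuse_base 0.75 237.7 192.4 [0.5641 0.1537 0.2231]
fuse_base 0.6 231.7 155.8 [0.7297 0.2175 0.0184]
seal_housing 0.92 379.7 159.1 [ 0.7058 -0.2827  0.0359]
seal_housing 0.38 345.9 234.7 [ 0.4541 -0.164   0.0385]
screwdriver 0.66 221.2 271.9 [0.3405 0.2412 0.0269]
screwdriver 0.58 338.3 211.7 [ 0.5303 -0.1409  0.0348]
logbook 0.82 459.3 231.2 [ 0.462  -0.5373  0.0196]
logbook 0.18 376.8 158.2 [ 0.7179 -0.277   0.0021]
```

View pics/side0.png

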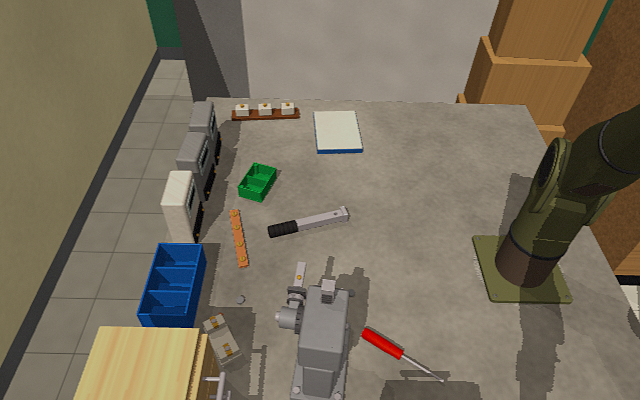

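View pics/top1.png

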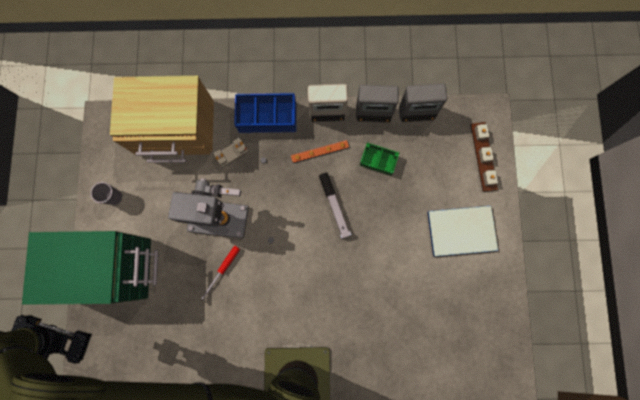

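The side view shows the stub from about (297,290) to (301,263) and the handle from (270,230) to (347,213). The top view shows the handle at (325,178)–(347,237) and the stub at (212,190)–(240,191). I'll measure both from the depth data.

```bash
python3 - <<'E'
from h import *
ims=[]
for n,c,hc in [('side',(300,280),(310,222)),('top',(222,195),(336,208))]:
    s=snap(n); np.save(f'{n}0.npy',s,allow_pickle=True)
    for q in ['handle','crank_hinge','collar']:
        for m in imaging.silhouettes(q,s)[:2]:
            P=cloud(s,m['pixels']); 
            print(n,q,round(m['score'],2),m['pixels'].sum(),np.round(np.array(m['box'])*[640,400,640,400]),P.min(0).round(3),P.max(0).round(3))
            np.save(f'{n}_{q}_{round(m["score"]*100)}.npy',P)
    for k,(cu,cv) in enumerate([c,hc]):
        a=s['image'][cv-40:cv+40,cu-50:cu+50,::-1]; ims.append(cv2.resize(a,(400,300),interpolation=cv2.INTER_CUBIC))
cv2.imwrite('pics/crop.png',np.vstack([np.hstack(ims[:2]),np.hstack(ims[2:])]))
E
ls
```

```text
side handle 0.65 1026 [310. 223.  79.  31.] [ 0.442 -0.199 -0.003] [ 0.666 -0.076  0.041]
side handle 0.24 1066 [290. 299.  27.  75.] [ 0.557  0.022 -0.002] [0.621 0.294 0.231]
side crank_hinge 0.78 1094 [291. 300.  31.  73.] [ 0.555  0.006 -0.002] [0.612 0.294 0.236]
top handle 0.63 466 [216. 189.  49.  18.] [ 0.555  0.147 -0.004] [0.634 0.294 0.233]
top handle 0.35 214 [228. 261.  18.  29.] [ 0.331  0.189 -0.005] [0.42  0.259 0.033]
top crank_hinge 0.91 452 [218. 189.  47.  16.] [ 0.556  0.148 -0.003] [0.647 0.304 0.233]
h.py
pics
side0.npy
side_crank_hinge_78.npy
side_handle_24.npy
side_handle_65.npy
top0.npy
top_crank_hinge_91.npy
top_handle_35.npy
top_handle_63.npy
```

View pics/crop.png

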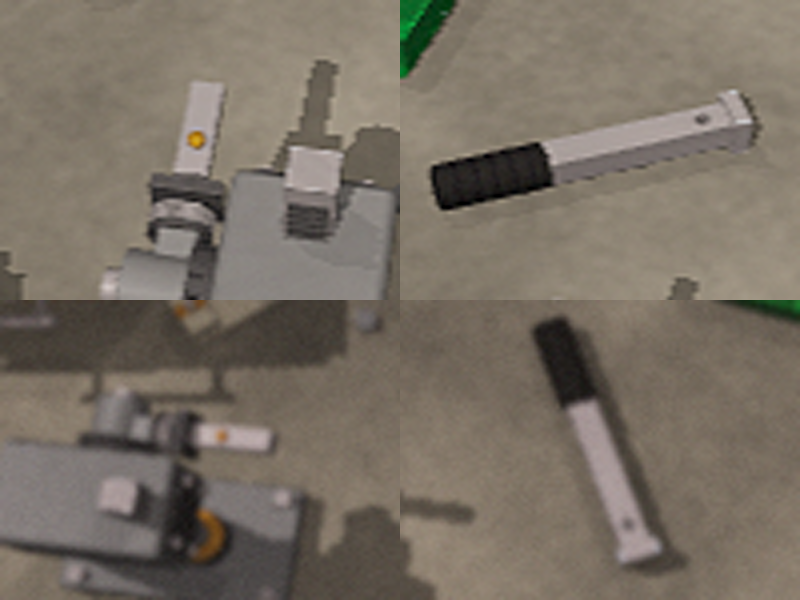

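Run:
```python
from h import *
for n,box in [('side',(260,355,200,245)),('top',(318,356,168,245))]:
    s=np.load(n+'0.npy',allow_pickle=True).item()
    m=np.zeros((400,640),bool); m[box[2]:box[3],box[0]:box[1]]=1
    P=cloud(s,m); P=P[(P[:,2]>0.012)&(P[:,2]<0.06)]
    P=P[(P[:,0]>.42)&(P[:,0]<.69)&(P[:,1]>-.22)&(P[:,1]<-.05)]
    for it in range(4):
        mean=np.median(P,0)
        d=np.linalg.svd((P-P.mean(0))[:,:2],full_matrices=0)[2][0]; d*=-np.sign(d[0])
        a=(P-P.mean(0))[:,:2]@d; l=(P-P.mean(0))[:,:2]@np.array([-d[1],d[0]])
        P=P[abs(l)<.022]
    c=P.mean(0)
    a=(P-c)[:,:2]@d; l=(P-c)[:,:2]@np.array([-d[1],d[0]])
    print(n,len(P),'yaw',np.degrees(np.arctan2(d[1],d[0])),c.round(4),np.percentile(a,[0,1,50,99,100]).round(4))
    for lo in np.arange(-.13,.13,.02):
        k=(a>lo)&(a<lo+.02)
        if k.sum(): print(round(lo,3),k.sum(),'lat',l[k].min().round(4),l[k].max().round(4),'z',np.percentile(P[k,2],[5,50,95]).round(4))
# stub
for n,box in [('side',(280,315,255,300)),('top',(205,245,180,200))]:
    s=np.load(n+'0.npy',allow_pickle=True).item()
    m=np.zeros((400,640),bool); m[box[2]:box[3],box[0]:box[1]]=1
    P=cloud(s,m); P=P[(P[:,2]>0.17)&(P[:,0]>.545)]
    print(n)
    for y in np.arange(.14,.30,.01):
        k=(P[:,1]>=y)&(P[:,1]<y+.01)
        if k.sum(): Q=P[k];print(round(y+.005,3),k.sum(),'x',Q[:,0].min().round(4),np.median(Q[:,0]).round(4),Q[:,0].max().round(4),'z',np.percentile(Q[:,2],[0,25,50,75,100]).round(4))
```

```text
side 912 yaw -160.03672212607268 [ 0.5573 -0.1215  0.0281] [-0.1097 -0.1087 -0.0027  0.1135  0.1155]
-0.11 95 lat -0.0127 0.0207 z [0.0141 0.0297 0.0367]
-0.09 88 lat -0.0118 0.0198 z [0.0177 0.0318 0.0374]
-0.07 85 lat -0.0122 0.0172 z [0.0171 0.0318 0.037 ]
-0.05 83 lat -0.0116 0.0194 z [0.0172 0.0308 0.0371]
-0.03 77 lat -0.009 0.019 z [0.0147 0.0291 0.0335]
-0.01 77 lat -0.009 0.0198 z [0.0146 0.0288 0.0326]
0.01 73 lat -0.0099 0.0187 z [0.0151 0.0291 0.0336]
0.03 76 lat -0.0106 0.0159 z [0.0154 0.0289 0.0334]
0.05 68 lat -0.0109 0.017 z [0.0175 0.0295 0.0329]
0.07 70 lat -0.0103 0.0169 z [0.0142 0.0282 0.0321]
0.09 93 lat -0.015 0.0192 z [0.0147 0.0298 0.0375]
0.11 27 lat -0.0149 0.0202 z [0.0181 0.0347 0.0373]
top 567 yaw -161.07077490094488 [ 0.5608 -0.1254  0.0291] [-0.107  -0.1031 -0.0057  0.1162  0.1177]
-0.11 47 lat -0.0158 0.0175 z [0.0201 0.0293 0.0368]
-0.09 59 lat -0.0159 0.0169 z [0.0222 0.0312 0.0357]
-0.07 60 lat -0.0162 0.0174 z [0.0213 0.0306 0.0372]
-0.05 61 lat -0.0155 0.0171 z [0.021  0.0308 0.0358]
-0.03 47 lat -0.0156 0.0158 z [0.0217 0.0281 0.0366]
-0.01 43 
[... 1290 characters left out ...]
9 x 0.5582 0.5653 0.5753 z [0.2088 0.2167 0.2187 0.221  0.2244]
0.175 26 x 0.5594 0.5665 0.5754 z [0.2036 0.2162 0.2191 0.2203 0.223 ]
0.185 20 x 0.561 0.568 0.5766 z [0.2125 0.2165 0.2185 0.2199 0.226 ]
0.195 17 x 0.5626 0.5696 0.5758 z [0.2082 0.2157 0.2179 0.2182 0.2231]
0.205 43 x 0.5576 0.5736 0.5893 z [0.1881 0.2062 0.214  0.2176 0.228 ]
0.215 57 x 0.5461 0.5641 0.5897 z [0.1979 0.2176 0.2227 0.2252 0.2379]
0.225 44 x 0.5455 0.5705 0.5895 z [0.206  0.2144 0.2169 0.2204 0.242 ]
0.235 41 x 0.5457 0.5677 0.5898 z [0.203  0.2152 0.2184 0.2209 0.2411]
0.245 60 x 0.5462 0.5745 0.5994 z [0.1974 0.2106 0.214  0.2177 0.2397]
0.255 14 x 0.5713 0.5904 0.6067 z [0.2014 0.2105 0.2142 0.2164 0.2174]
```

Run:
```python
from h import *
for n in ['side','top']:
    s=np.load(n+'0.npy',allow_pickle=True).item()
    P=cloud(s,np.ones((400,640),bool))
    Q=P[(abs(P[:,2]-.240)<.006)&(P[:,0]>.40)&(P[:,0]<.60)&(P[:,1]>.15)&(P[:,1]<.45)]
    print(n,len(Q),np.median(Q[:,2]),cv2.minAreaRect(Q[:,:2].astype(np.float32)*1000), Q.min(0),Q.max(0))
    # robust side edges: max/min x per y bin
    ys=np.arange(.22,.34,.006);e=[]
    for y in ys:
        k=abs(Q[:,1]-y)<.004
        if k.sum()>5:e.append((y,np.percentile(Q[k,0],2),np.percentile(Q[k,0],98)))
    e=np.array(e);print(np.degrees(np.arctan(np.polyfit(e[:,0],e[:,1],1)[0])),np.degrees(np.arctan(np.polyfit(e[:,0],e[:,2],1)[0])));print(e.round(4)[::3])
    box=(280,315,258,283) if n=='side' else (222,245,183,198)
    m=np.zeros((400,640),bool); m[box[2]:box[3],box[0]:box[1]]=1
    S=cloud(s,m); S=S[(S[:,2]>.213)&(S[:,1]<.203)&(S[:,0]>.545)&(S[:,0]<.585)]
    A=np.c_[S[:,1]-.175,np.ones(len(S))]
    for it in range(3):
        fz=np.linalg.lstsq(A,S[:,2],rcond=None)[0]; k=abs(A@fz-S[:,2])<.003; A=A[k];S=S[k]
    fx=np.linalg.lstsq(A,S[:,0],rcond=None)[0]
    print('stub n',len(S),'x@.175',fx[1],'yaw',np.degrees(np.arctan(fx[0])),'z',fz, 'ymin',np.sort(S[:,1])[:5])
```

```text
side 2611 0.24130799312095289 ((520.9852905273438, 281.0008850097656), (132.42945861816406, 79.90772247314453), 82.02423858642578) [0.47371341 0.21159158 0.23406331] [0.5676071  0.34864734 0.24590384]
6.570265479173447 7.026964655225617
[[0.22   0.4866 0.5503]
 [0.238  0.4762 0.5536]
 [0.256  0.4791 0.5565]
 [0.274  0.482  0.5584]
 [0.292  0.4839 0.5607]
 [0.31   0.4865 0.5629]
 [0.328  0.4904 0.5658]]
stub n 153 x@.175 0.5687907381056966 yaw 7.804429486370937 z [-0.11903322  0.22111945] ymin [0.14991635 0.15080912 0.15087941 0.15129768 0.1514096 ]
top 1085 0.2391129094841806 ((519.131103515625, 278.43792724609375), (132.3918914794922, 79.91229248046875), 82.01607513427734) [0.47452127 0.21192899 0.23400631] [0.5654449  0.34763287 0.2459844 ]
6.0764075206186545 6.28404948400113
[[0.22   0.4861 0.5489]
 [0.238  0.475  0.5523]
 [0.256  0.4777 0.5557]
 [0.274  0.4822 0.5556]
 [0.292  0.4828 0.5584]
 [0.31   0.4857 0.5622]
 [0.328  0.4876 0.565 ]]
stub n 75 x@.175 0.5675599972357933 yaw 6.919375087423376 z [-0.0589      0.21911965] ymin [0.15014517 0.15017808 0.15040304 0.15069042 0.15330575]
```

```bash
cat >> h.py <<'E'
def Rt(yaw,pitch=0):
    # tool frame whose x = handle x (yaw deg; pitch>0 = nose down deg), z down
    return R.from_euler('z',yaw,degrees=True)*R.from_euler('y',pitch,degrees=True)*R.from_euler('x',180,degrees=True)
def plan(pos,Rd,n=None,vmax=40,wmax=7.0):
    st=r.get_state(); p=np.array(st['tool_pos']); R0=R.from_quat(st['eef_rot'])
    d=R0.inv().apply(np.array(pos)-p); w=(R0.inv()*Rd).as_rotvec(degrees=True)
    k=max(np.linalg.norm(d)*1000/vmax,np.linalg.norm(w)/wmax)
    print('clock',round(st['clock'],2),'pos',p.round(4),'open',round(st['opening'],3),'F',np.round(st['contact_force'],1),'q',np.round(st['q'],2))
    print('total mm',(d*1000).round(1),'deg',w.round(2),'rows needed',round(k,2))
    k=max(k,n or 1)
    print([[*(d*min(1,i/k)).round(3),*(w*min(1,i/k)).round(1)] for i in range(1,6)])
E
python3 - <<'E'
from h import *
plan([0.45,0.1,0.40],Rt(185))
E
```

```text
clock 2.5 pos [0.1804 0.5984 0.2331] open 0.999 F [0.  0.3 0. ] q [-1.24  0.69 -0.19  1.57  0.16  0.9  -0.22]
total mm [-402.  -399.4 -166.9] deg [  0.     0.   -21.77] rows needed 14.77
[[np.float64(-0.027), np.float64(-0.027), np.float64(-0.011), np.float64(0.0), np.float64(0.0), np.float64(-1.5)], [np.float64(-0.054), np.float64(-0.054), np.float64(-0.023), np.float64(0.0), np.float64(0.0), np.float64(-2.9)], [np.float64(-0.082), np.float64(-0.081), np.float64(-0.034), np.float64(0.0), np.float64(0.0), np.float64(-4.4)], [np.float64(-0.109), np.float64(-0.108), np.float64(-0.045), np.float64(0.0), np.float64(0.0), np.float64(-5.9)], [np.float64(-0.136), np.float64(-0.135), np.float64(-0.056), np.float64(0.0), np.float64(0.0), np.float64(-7.4)]]
```

>>> send_rows:
  moves: [-0.02, -0.02, -0.02, 0, 0, -1.5, -0.045, -0.045, -0.04, 0, 0, -3, -0.07, -0.07, -0.06, 0, 0, -4.5, -0.096, -0.096, -0.08, 0, 0, -6, -0.122, -0.122, -0.1, 0, 0, -7.5]
  claw: -1

```text
clock: 2.92
tool_pos: [0.2623, 0.4451, 0.3338]
eef_rot: [0.08, 0.997, -0.0, 0.0]
contact_force: [0.4, 0.4, 0.9]
opening: 0.999
```

```bash
sed -i 's/print(\[\[\*(d.*/print("\\n".join(str([float(z) for z in [*(d*min(1,i\/k)).round(3),*(w*min(1,i\/k)).round(1)]]) for i in range(1,6)))/' h.py
python3 - <<'E'
from h import *
plan([0.45,0.1,0.40],Rt(185))
E
```

```text
clock 2.92 pos [0.2623 0.4451 0.3338] open 0.999 F [0.4 0.4 0.9] q [-0.95  0.43 -0.27  1.74  0.13  0.99  0.14]
total mm [-240.3 -310.8  -66.1] deg [-1.000e-02  1.000e-02 -1.418e+01] rows needed 9.96
[-0.024, -0.031, -0.007, -0.0, 0.0, -1.4]
[-0.048, -0.062, -0.013, -0.0, 0.0, -2.8]
[-0.072, -0.094, -0.02, -0.0, 0.0, -4.3]
[-0.097, -0.125, -0.027, -0.0, 0.0, -5.7]
[-0.121, -0.156, -0.033, -0.0, 0.0, -7.1]
```

>>> send_rows:
  moves: [-0.024, -0.031, -0.007, 0, 0, -3, -0.048, -0.062, -0.013, 0, 0, -6, -0.072, -0.094, -0.02, 0, 0, -9, -0.097, -0.125, -0.027, 0, 0, -12, -0.121, -0.156, -0.033, 0, 0, -15]

```text
clock: 3.33
tool_pos: [0.3576, 0.27, 0.3675]
eef_rot: [-0.052, 0.999, 0.0, 0.001]
contact_force: [0.6, 0.8, 0.8]
opening: 0.998
```

Run:
```python
from h import *
plan([0.540,-0.1325,0.20],Rt(199))
```

```text
clock 3.33 pos [0.3576 0.27   0.3675] open 0.998 F [0.6 0.8 0.8] q [-0.52  0.29 -0.31  1.86  0.11  1.    0.8 ]
total mm [-139.3 -419.3  167.6] deg [  0.     0.07 -13.03] rows needed 11.81
[-0.012, -0.035, 0.014, 0.0, 0.0, -1.1]
[-0.024, -0.071, 0.028, 0.0, 0.0, -2.2]
[-0.035, -0.106, 0.043, 0.0, 0.0, -3.3]
[-0.047, -0.142, 0.057, 0.0, 0.0, -4.4]
[-0.059, -0.177, 0.071, 0.0, 0.0, -5.5]
```

>>> send_rows:
  moves: [-0.012, -0.036, 0, 0, 0, -2, -0.024, -0.073, 0, 0, 0, -4, -0.036, -0.11, 0.01, 0, 0, -6, -0.048, -0.146, 0.02, 0, 0, -8, -0.06, -0.183, 0.035, 0, 0, -10]

```text
clock: 3.75
tool_pos: [0.4375, 0.0928, 0.3333]
eef_rot: [-0.14, 0.99, 0.0, 0.002]
contact_force: [0.9, 0.3, 0.0]
opening: 0.998
```

Run:
```python
from h import *
plan([0.540,-0.1325,0.15],Rt(199))
```

```text
clock 3.75 pos [0.4375 0.0928 0.3333] open 0.998 F [0.9 0.3 0. ] q [-0.11  0.33 -0.27  1.93  0.11  0.9   1.41]
total mm [ -35.2 -244.9  183.5] deg [-0.01  0.27 -2.92] rows needed 7.7
[-0.005, -0.032, 0.024, -0.0, 0.0, -0.4]
[-0.009, -0.064, 0.048, -0.0, 0.1, -0.8]
[-0.014, -0.095, 0.071, -0.0, 0.1, -1.1]
[-0.018, -0.127, 0.095, -0.0, 0.1, -1.5]
[-0.023, -0.159, 0.119, -0.0, 0.2, -1.9]
```

>>> send_rows:
  moves: [-0.005, -0.032, 0.024, 0, 0.1, -1, -0.009, -0.064, 0.048, 0, 0.1, -2, -0.014, -0.096, 0.071, 0, 0.1, -3, -0.018, -0.128, 0.095, 0, 0.2, -3, -0.023, -0.16, 0.119, 0, 0.2, -3]

```text
clock: 4.17
tool_pos: [0.505, -0.056, 0.2135]
eef_rot: [-0.166, 0.986, -0.0, 0.001]
contact_force: [1.3, 0.1, -0.2]
opening: 1.002
```

Run:
```python
from h import *
plan([0.540,-0.1325,0.09],Rt(199),n=4)
```

```text
clock 4.17 pos [ 0.505  -0.056   0.2135] open 1.002 F [ 1.3  0.1 -0.2] q [ 0.16  0.57 -0.23  1.94  0.2   0.66  1.72]
total mm [ -7.8 -83.7 123.6] deg [-0.02  0.1   0.08] rows needed 3.74
[-0.002, -0.021, 0.031, -0.0, 0.0, 0.0]
[-0.004, -0.042, 0.062, -0.0, 0.1, 0.0]
[-0.006, -0.063, 0.093, -0.0, 0.1, 0.1]
[-0.008, -0.084, 0.124, -0.0, 0.1, 0.1]
[-0.008, -0.084, 0.124, -0.0, 0.1, 0.1]
```

>>> send_rows:
  moves: [-0.002, -0.021, 0.031, 0, 0, 0, -0.004, -0.042, 0.062, 0, 0, 0, -0.006, -0.063, 0.093, 0, 0.1, 0.1, -0.008, -0.084, 0.11, 0, 0.1, 0.1, -0.008, -0.084, 0.124, 0, 0.1, 0.1]

```text
clock: 4.58
tool_pos: [0.541, -0.1381, 0.0874]
eef_rot: [-0.162, 0.987, -0.002, -0.0]
contact_force: [0.6, -1.2, 1.1]
opening: 1.001
```

Run:
```python
from h import *
plan([0.540,-0.1325,0.031],Rt(199),n=4)
a=snap('side'); b=snap('top')
cv2.imwrite('pics/g1.png',np.hstack([cv2.resize(a['image'][160:270,240:400,::-1],(400,275)),cv2.resize(b['image'][150:260,270:430,::-1],(400,275))]))
```

```text
clock 4.58 pos [ 0.541  -0.1381  0.0874] open 1.001 F [ 0.6 -1.2  1.1] q [ 0.26  0.82 -0.17  1.88  0.29  0.46  1.79]
total mm [-0.9  5.8 56.4] deg [-0.19 -0.06 -0.36] rows needed 1.42
[-0.0, 0.001, 0.014, -0.0, -0.0, -0.1]
[-0.0, 0.003, 0.028, -0.1, -0.0, -0.2]
[-0.001, 0.004, 0.042, -0.1, -0.0, -0.3]
[-0.001, 0.006, 0.056, -0.2, -0.1, -0.4]
[-0.001, 0.006, 0.056, -0.2, -0.1, -0.4]
```

View pics/g1.png

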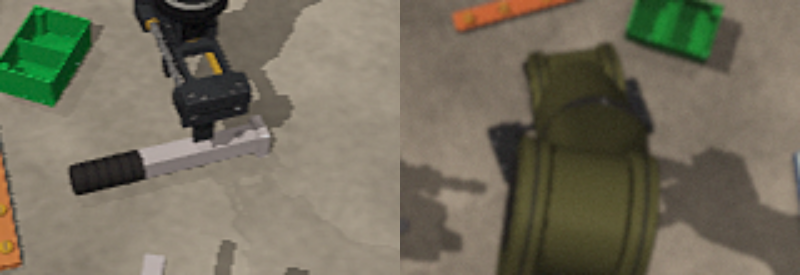

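The gripper straddles the bare tube at about (205,130) in the left crop. I'll descend and grip there.

>>> send_rows:
  moves: [0, 0.003, 0.014, 0, 0, -0.1, -0.001, 0.006, 0.028, 0, 0, -0.2, -0.001, 0.006, 0.042, -0.1, 0, -0.3, -0.001, 0.006, 0.056, -0.2, -0.1, -0.4, -0.001, 0.006, 0.056, -0.2, -0.1, -0.4]

```text
clock: 5.1
tool_pos: [0.5368, -0.1262, 0.0305]
eef_rot: [-0.168, 0.986, 0.003, -0.002]
contact_force: [0.7, 0.1, -0.9]
opening: 1.001
```

Run:
```python
from h import *
plan([0.540,-0.1325,0.031],Rt(199),n=4)
```

```text
clock 5.1 pos [ 0.5368 -0.1262  0.0305] open 1.001 F [ 0.7  0.1 -0.9] q [ 0.23  0.91 -0.13  1.91  0.31  0.34  1.76]
total mm [-0.9 -7.  -0.5] deg [ 0.37 -0.22  0.38] rows needed 0.18
[-0.0, -0.002, -0.0, 0.1, -0.1, 0.1]
[-0.0, -0.004, -0.0, 0.2, -0.1, 0.2]
[-0.001, -0.005, -0.0, 0.3, -0.2, 0.3]
[-0.001, -0.007, -0.001, 0.4, -0.2, 0.4]
[-0.001, -0.007, -0.001, 0.4, -0.2, 0.4]
```

>>> send_rows:
  moves: [0, -0.003, 0, 0.1, -0.1, 0.1, -0.001, -0.006, 0, 0.3, -0.2, 0.3, -0.001, -0.006, 0, 0.3, -0.2, 0.3, -0.001, -0.006, 0, 0.3, -0.2, 0.3, -0.001, -0.006, 0, 0.3, -0.2, 0.3]

```text
clock: 5.52
tool_pos: [0.5402, -0.1316, 0.0312]
eef_rot: [-0.166, 0.986, 0.0, 0.0]
contact_force: [-0.7, 0.0, -0.6]
opening: 0.999
```

>>> send_rows:
  moves: [0, 0, 0, 0, 0, 0, 0, 0, 0, 0, 0, 0, 0, 0, 0, 0, 0, 0, 0, 0, 0, 0, 0, 0, 0, 0, 0, 0, 0, 0]
  claw: 1
  grip_force: 45

```text
clock: 5.93
tool_pos: [0.5402, -0.1316, 0.0312]
eef_rot: [-0.166, 0.986, 0.0, 0.0]
contact_force: [-0.8, 0.1, 0.2]
opening: 0.647
```

>>> send_rows:
  moves: [0, 0, 0, 0, 0, 0, 0, 0, 0, 0, 0, 0, 0, 0, 0, 0, 0, 0, 0, 0, 0, 0, 0, 0, 0, 0, 0, 0, 0, 0]

```text
clock: 6.35
tool_pos: [0.5402, -0.1316, 0.0312]
eef_rot: [-0.166, 0.986, 0.0, 0.0]
contact_force: [-0.5, 0.6, 0.8]
opening: 0.27
```

Run:
```python
from h import *
plan([0.540,-0.1325,0.2],Rt(199))
```

```text
clock 6.35 pos [ 0.5402 -0.1316  0.0312] open 0.27 F [-0.5  0.6  0.8] q [ 0.23  0.91 -0.13  1.91  0.31  0.34  1.76]
total mm [   0.4   -0.7 -168.8] deg [0.05 0.04 0.07] rows needed 4.22
[0.0, -0.0, -0.04, 0.0, 0.0, 0.0]
[0.0, -0.0, -0.08, 0.0, 0.0, 0.0]
[0.0, -0.0, -0.12, 0.0, 0.0, 0.0]
[0.0, -0.001, -0.16, 0.0, 0.0, 0.1]
[0.0, -0.001, -0.169, 0.0, 0.0, 0.1]
```

>>> send_rows:
  moves: [0, 0, 0, 0, 0, 0, 0, 0, -0.02, 0, 0, 0, 0, 0, -0.055, 0, 0, 0, 0, 0, -0.09, 0, 0, 0, 0, 0, -0.125, 0, 0, 0]

```text
clock: 6.77
tool_pos: [0.5396, -0.1316, 0.1574]
eef_rot: [-0.166, 0.986, 0.001, -0.0]
contact_force: [-0.0, -0.3, -0.8]
opening: 0.003
```

>>> send_rows:
  moves: [0, 0, -0.035, 0, 0, 7, 0, 0, -0.07, 0, 0, 14, 0, 0, -0.1, 0, 0, 21, 0, 0, -0.12, 0, 0, 28, 0, 0, -0.13, 0, 0, 35]

```text
clock: 7.18
tool_pos: [0.5409, -0.1319, 0.2907]
eef_rot: [0.142, 0.99, 0.001, 0.002]
contact_force: [-0.6, -0.5, -0.5]
opening: 0.008
```

```bash
cat >> h.py <<'E'
TH=0.13
HINGE=np.array([0.5802,0.2632,0.200]); YAW=82.0
def stubdir(th=TH): # base->tip
    y=np.radians(YAW); return np.array([-np.cos(y)*np.cos(th),-np.sin(y)*np.cos(th),np.sin(th)])
GX,GZ=0.095,0.0142   # mouth ahead along tool x; axis ahead along tool z
def tcp_for(dist,th=TH):
    """tool pose with mouth at dist(m) from hinge along stub axis"""
    Rd=Rt(YAW,np.degrees(th)); m=HINGE+stubdir(th)*dist
    return m-Rd.apply([GX,0,GZ]),Rd
E
python3 - <<'E'
from h import *
p,Rd=tcp_for(.118+.08)
print(p,Rd.as_matrix().round(3),R.from_quat(r.get_state()['eef_rot']).as_matrix().round(3))
plan(p+[0,0,.03],Rd)
E
```

```text
[ 0.54002256 -0.02267735  0.25206298] [[ 0.138  0.99  -0.018]
 [ 0.982 -0.139 -0.128]
 [-0.13   0.    -0.992]] [[-0.96   0.28   0.005]
 [ 0.28   0.96   0.001]
 [-0.004  0.002 -1.   ]]
clock 7.18 pos [ 0.5409 -0.1319  0.2907] open 0.008 F [-0.6 -0.5 -0.5] q [ 0.21  0.52 -0.08  1.71  0.05  0.91  1.4 ]
total mm [ 31.5 104.6   8.7] deg [ 5.57 -6.02 81.58] rows needed 11.71
[0.003, 0.009, 0.001, 0.5, -0.5, 7.0]
[0.005, 0.018, 0.001, 1.0, -1.0, 13.9]
[0.008, 0.027, 0.002, 1.4, -1.5, 20.9]
[0.011, 0.036, 0.003, 1.9, -2.1, 27.9]
[0.013, 0.045, 0.004, 2.4, -2.6, 34.8]
```

The opening reads 0, so I lifted before the grip had built up. Checking where the handle is now.

Run:
```python
from h import *
a=snap('side'); b=snap('top')
np.save('side1.npy',a,allow_pickle=True);np.save('top1.npy',b,allow_pickle=True)
cv2.imwrite('pics/g2.png',np.hstack([cv2.resize(a['image'][160:270,240:400,::-1],(400,275)),cv2.resize(b['image'][150:260,270:430,::-1],(400,275))]))
```

```text
(no output)
```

View pics/g2.png

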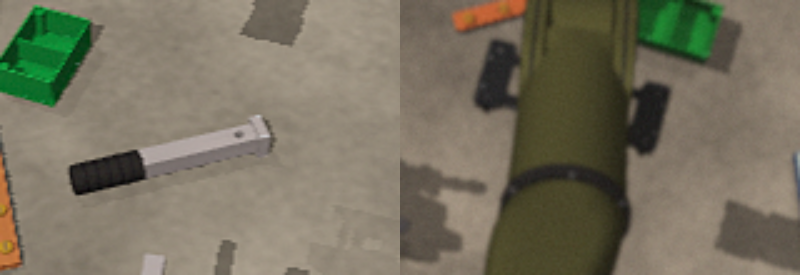

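Run:
```python
from h import *
for f in ['side0','side1']:
    s=np.load(f+'.npy',allow_pickle=True).item()
    m=np.zeros((400,640),bool); m[200:245,260:355]=1
    P=cloud(s,m); P=P[(P[:,2]>0.012)&(P[:,2]<0.06)]
    P=P[(P[:,0]>.42)&(P[:,0]<.69)&(P[:,1]>-.22)&(P[:,1]<-.05)]
    for it in range(4):
        d=np.linalg.svd((P-P.mean(0))[:,:2],full_matrices=0)[2][0]; d*=-np.sign(d[0])
        l=(P-P.mean(0))[:,:2]@np.array([-d[1],d[0]]); P=P[abs(l)<.022]
    c=P.mean(0); a=(P-c)[:,:2]@d
    print(f,len(P),np.degrees(np.arctan2(d[1],d[0])),c.round(4),a.min(),a.max(), P[:,0].min())
plan([0.540,-0.1325,0.1],Rt(199))
```

```text
side0 912 -160.03672212607268 [ 0.5573 -0.1215  0.0281] -0.10970053994434029 0.11549020134035927 0.4451423121045462
side1 917 -160.13955105922633 [ 0.5569 -0.1216  0.0281] -0.11033408124321974 0.11523264931934495 0.44538351858533476
clock 7.28 pos [ 0.5407 -0.1319  0.2894] open 0.003 F [ 1.  -0.3 -0.4] q [ 0.2   0.53 -0.08  1.71  0.05  0.9   1.4 ]
total mm [  1.2  -1.  189.4] deg [-1.000e-02  2.000e-01 -3.495e+01] rows needed 4.99
[0.0, -0.0, 0.038, -0.0, 0.0, -7.0]
[0.0, -0.0, 0.076, -0.0, 0.1, -14.0]
[0.001, -0.001, 0.114, -0.0, 0.1, -21.0]
[0.001, -0.001, 0.152, -0.0, 0.2, -28.0]
[0.001, -0.001, 0.189, -0.0, 0.2, -34.9]
```

>>> send_rows:
  moves: [0, 0, 0.03, 0, 0, -7, 0, 0, 0.07, 0, 0, -14, 0.001, -0.001, 0.105, 0, 0.1, -21, 0.001, -0.001, 0.14, 0, 0.2, -28, 0.001, -0.001, 0.17, 0, 0.2, -35]
  claw: -1

```text
clock: 7.7
tool_pos: [0.5383, -0.132, 0.1162]
eef_rot: [-0.171, 0.985, 0.001, -0.001]
contact_force: [0.9, -0.5, -1.0]
opening: 0.354
```

>>> send_rows:
  moves: [0, 0, 0, 0, 0, 0, 0, 0, 0, 0, 0, 0, 0, 0, 0, 0, 0, 0, 0, 0, 0, 0, 0, 0, 0, 0, 0, 0, 0, 0]

```text
clock: 8.12
tool_pos: [0.5396, -0.1321, 0.118]
eef_rot: [-0.17, 0.985, 0.0, 0.0]
contact_force: [-0.2, 0.4, 0.4]
opening: 0.738
```

Run:
```python
from h import *
plan([0.540,-0.1325,0.0300],Rt(199),n=4)
```

```text
clock 8.12 pos [ 0.5396 -0.1321  0.118 ] open 0.738 F [-0.2  0.4  0.4] q [ 0.28  0.77 -0.2   1.88  0.28  0.52  1.8 ]
total mm [-0.2 -0.5 88. ] deg [0.05 0.03 0.59] rows needed 2.2
[-0.0, -0.0, 0.022, 0.0, 0.0, 0.1]
[-0.0, -0.0, 0.044, 0.0, 0.0, 0.3]
[-0.0, -0.0, 0.066, 0.0, 0.0, 0.4]
[-0.0, -0.001, 0.088, 0.0, 0.0, 0.6]
[-0.0, -0.001, 0.088, 0.0, 0.0, 0.6]
```

>>> send_rows:
  moves: [0, 0, 0.022, 0, 0, 0.1, 0, 0, 0.044, 0, 0, 0.3, 0, 0, 0.066, 0, 0, 0.4, 0, -0.001, 0.088, 0, 0, 0.6, 0, -0.001, 0.088, 0, 0, 0.6]

```text
clock: 8.53
tool_pos: [0.5388, -0.1327, 0.0281]
eef_rot: [-0.165, 0.986, 0.001, -0.001]
contact_force: [-0.7, 0.2, -0.2]
opening: 1.002
```

>>> send_rows:
  moves: [0, 0, 0, 0, 0, 0, 0, 0, 0, 0, 0, 0, 0, 0, 0, 0, 0, 0, 0, 0, 0, 0, 0, 0, 0, 0, 0, 0, 0, 0]
  claw: 1
  grip_force: 45

```text
clock: 8.95
tool_pos: [0.5395, -0.1329, 0.0293]
eef_rot: [-0.165, 0.986, 0.0, -0.0]
contact_force: [-0.0, -0.4, -0.4]
opening: 0.648
```

>>> send_rows:
  moves: [0, 0, 0, 0, 0, 0, 0, 0, 0, 0, 0, 0, 0, 0, 0, 0, 0, 0, 0, 0, 0, 0, 0, 0, 0, 0, 0, 0, 0, 0]

```text
clock: 9.37
tool_pos: [0.5395, -0.1329, 0.0292]
eef_rot: [-0.165, 0.986, 0.0, -0.001]
contact_force: [0.6, 0.9, -0.5]
opening: 0.267
```

>>> send_rows:
  moves: [0, 0, 0, 0, 0, 0, 0, 0, 0, 0, 0, 0, 0, 0, 0, 0, 0, 0, 0, 0, 0, 0, 0, 0, 0, 0, 0, 0, 0, 0]

```text
clock: 9.78
tool_pos: [0.5394, -0.1329, 0.0292]
eef_rot: [-0.165, 0.986, 0.0, -0.001]
contact_force: [0.5, 0.1, 0.0]
opening: 0.007
```

Run:
```python
from h import *
a=snap('side'); b=snap('top')
s=a
p=r.get_state()['tool_pos'];print(proj(a,p+[0,0,-.006]),proj(b,p))
cv2.imwrite('pics/g3.png',np.hstack([cv2.resize(a['image'][180:260,260:360,::-1],(500,400))]))
```

```text
[[313.77467012 220.41354381]] [[335.8012812  209.22705235]]
```

View pics/g3.png

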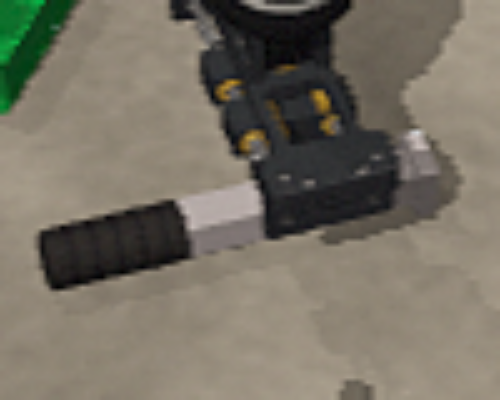

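Run:
```python
from h import *
print(r.tips_ahead)
a=imaging.snapshot('side')
for nm,p in [('g1',np.array([0.541,-0.1381,0.0874])),('now',r.get_state()['tool_pos'])]:
    Rd=Rt(199)
    for l,v in [('tcp',[0,0,0]),('tipc',[0,0,.025]),('tip+',[0,.044,.025]),('tip-',[0,-.044,.025]),('body',[0,0,-.039]),('b+',[0,.094,-.039]),('b-',[0,-.094,-.039]),('bx+',[.037,.094,-.039]),('bx-',[-.037,.094,-.039])]:
        print(nm,l,proj(a,p+Rd.apply(v)).round(0)[0], Rd.apply(v).round(3))
m=np.zeros((400,640),bool);m[180:260,260:360]=1
img=a['image'].astype(int);dark=(img.max(2)<90)
P=cloud(a,m&dark)
for lo in np.arange(-.2,.1,.02):
    k=(P[:,1]>lo)&(P[:,1]<=lo+.02)
    if k.sum():print(round(lo,2),k.sum(),P[k].min(0).round(3),P[k].max(0).round(3))
cv2.imwrite('pics/g4.png',cv2.resize(a['image'][100:260,220:420,::-1],(800,600)))
```

```text
0.025
g1 tcp [314. 203.] [0. 0. 0.]
g1 tipc [314. 210.] [-0.     0.    -0.025]
g1 tip+ [319. 221.] [-0.014  0.042 -0.025]
g1 tip- [309. 198.] [ 0.014 -0.042 -0.025]
g1 body [314. 193.] [ 0.    -0.     0.039]
g1 b+ [326. 219.] [-0.031  0.089  0.039]
g1 b- [303. 170.] [ 0.031 -0.089  0.039]
g1 bx+ [340. 216.] [-0.066  0.077  0.039]
g1 bx- [312. 223.] [0.004 0.101 0.039]
now tcp [314. 219.] [0. 0. 0.]
now tipc [314. 225.] [-0.     0.    -0.025]
now tip+ [319. 236.] [-0.014  0.042 -0.025]
now tip- [309. 214.] [ 0.014 -0.042 -0.025]
now body [314. 210.] [ 0.    -0.     0.039]
now b+ [326. 236.] [-0.031  0.089  0.039]
now b- [304. 186.] [ 0.031 -0.089  0.039]
now bx+ [339. 232.] [-0.066  0.077  0.039]
now bx- [312. 239.] [0.004 0.101 0.039]
-0.2 19 [ 0.445 -0.2   -0.   ] [ 0.594 -0.187  0.118]
-0.18 11 [ 0.438 -0.178 -0.   ] [ 0.579 -0.162  0.14 ]
-0.16 112 [ 0.438 -0.159 -0.001] [ 0.627 -0.14   0.143]
-0.14 213 [ 0.467 -0.14  -0.001] [ 0.651 -0.12   0.184]
-0.12 477 [ 0.496 -0.12  -0.001] [ 0.666 -0.1    0.212]
-0.1 344 [ 0.496 -0.1   -0.   ] [ 0.665 -0.08   0.203]
-0.08 151 [ 0.478 -0.08   0.012] [ 0.658 -0.06   0.148]
-0.06 301 [ 0.475 -0.06   0.1  ] [ 0.546 -0.04   0.147]
-0.04 36 [ 0.487 -0.04   0.004] [ 0.541 -0.023  0.149]
-0.02 1 [ 0.487 -0.019  0.   ] [ 0.487 -0.019  0.   ]
```

View pics/g4.png

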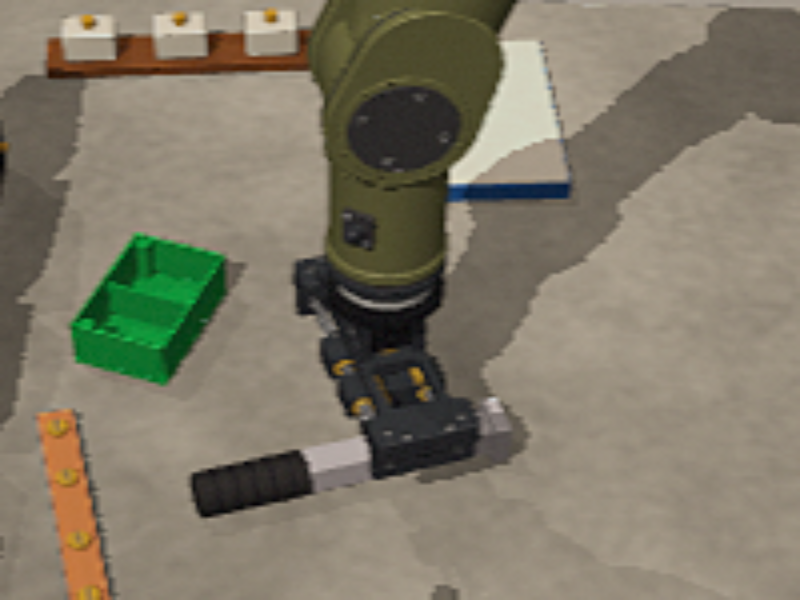

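>>> send_rows:
  moves: [0, 0, -0.02, 0, 0, 0, 0, 0, -0.05, 0, 0, 0, 0, 0, -0.08, 0, 0, 0, 0, 0, -0.1, 0, 0, 0, 0, 0, -0.1, 0, 0, 0]

```text
clock: 10.35
tool_pos: [0.5422, -0.1335, 0.1332]
eef_rot: [-0.165, 0.986, -0.001, 0.003]
contact_force: [-0.5, 0.2, 0.3]
opening: 0.007
```

Run:
```python
from h import *
a=imaging.snapshot('side')
st=r.get_state();p=st['tool_pos'];print(p,st['opening'])
Rd=R.from_quat(st['eef_rot'])
for l,v in [('tcp',[0,0,0]),('tipc',[0,0,.025]),('body',[0,0,-.039]),('b+',[0,.094,-.039])]: print(l,proj(a,p+Rd.apply(v)).round(1)[0],((proj(a,p+Rd.apply(v))[0]-[260,160])*8).round())
cv2.imwrite('pics/g5.png',cv2.resize(a['image'][160:235,260:360,::-1],(800,600)))
m=np.zeros((400,640),bool);m[170:240,290:350]=1
img=a['image'].astype(int)
P=cloud(a,m); P=P[(P[:,2]>.06)&(P[:,2]<.2)]
for lo in np.arange(.06,.2,.01):
    k=(P[:,2]>lo)&(P[:,2]<=lo+.01)
    if k.sum():print(round(lo,2),k.sum(),P[k].min(0).round(3),P[k].max(0).round(3))
```

```text
[ 0.54101464 -0.1333063   0.1312053 ] 0.0018929961503528245
tcp [314.1 193.5] [433. 268.]
tipc [313.9 200. ] [431. 320.]
body [314.5 182.9] [436. 183.]
b+ [326.8 209.1] [535. 392.]
0.14 6 [ 0.547 -0.139  0.143] [ 0.552 -0.122  0.146]
0.15 12 [ 0.547 -0.141  0.151] [ 0.552 -0.122  0.159]
0.16 3 [ 0.55  -0.138  0.161] [ 0.552 -0.134  0.165]
```

View pics/g5.png

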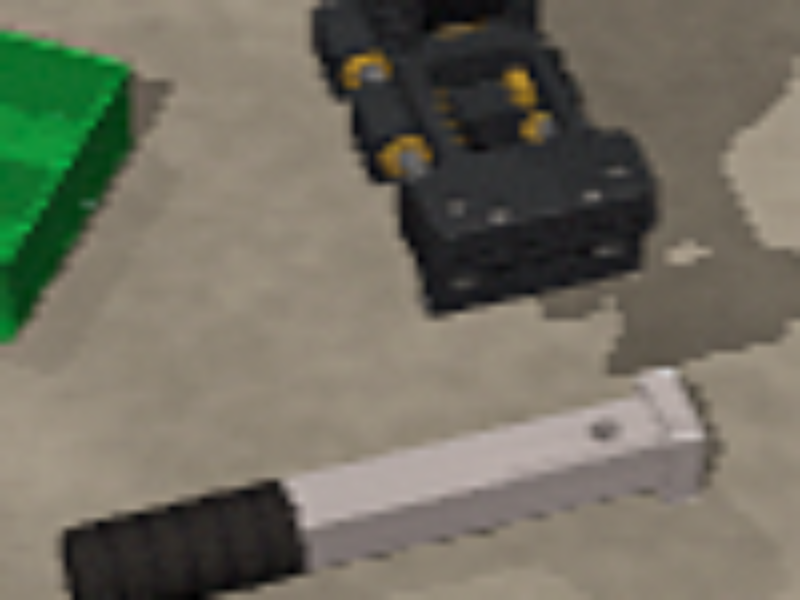

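>>> send_rows:
  moves: [0, 0, 0, 0, 0, 0, 0, 0, 0, 0, 0, 0, 0, 0, 0, 0, 0, 0, 0, 0, 0, 0, 0, 0, 0, 0, 0, 0, 0, 0]
  claw: -1

```text
clock: 10.82
tool_pos: [0.5405, -0.1332, 0.1304]
eef_rot: [-0.165, 0.986, 0.0, 0.001]
contact_force: [0.4, 0.8, -0.9]
opening: 0.36
```

>>> send_rows:
  moves: [0, 0, 0, 0, 0, 0, 0, 0, 0, 0, 0, 0, 0, 0, 0, 0, 0, 0, 0, 0, 0, 0, 0, 0, 0, 0, 0, 0, 0, 0]

```text
clock: 11.23
tool_pos: [0.5406, -0.1332, 0.1304]
eef_rot: [-0.165, 0.986, 0.0, 0.001]
contact_force: [-0.5, 0.4, 0.1]
opening: 0.736
```

Run:
```python
from h import *
a=imaging.snapshot('side')
st=r.get_state();p=st['tool_pos'];print(p,st['opening'])
Rd=R.from_quat(st['eef_rot'])
for l,v in [('tcp',[0,0,0]),('tipc',[0,0,.025]),('body',[0,0,-.039]),('b+',[0,.094,-.039]),('tip+in',[0,.044,.025]),('tip+out',[0,.061,.025])]: print(l,proj(a,p+Rd.apply(v)).round(1)[0],((proj(a,p+Rd.apply(v))[0]-[260,160])*8).round())
cv2.imwrite('pics/g6.png',cv2.resize(a['image'][160:235,260:360,::-1],(800,600)))
m=np.zeros((400,640),bool);m[170:240,290:350]=1
P=cloud(a,m); P=P[(P[:,2]>.05)]
Q=Rd.inv().apply(P-p); Q=Q[abs(Q[:,0])<.06]
for lo in np.arange(-.2,.06,.01):
    k=(Q[:,2]>lo)&(Q[:,2]<=lo+.01)
    if k.sum():print(round(lo,2),k.sum(),Q[k].min(0).round(3),Q[k].max(0).round(3))
```

```text
[ 0.54057205 -0.13319829  0.13041287] 0.7788527186081342
tcp [314.3 193.7] [434. 270.]
tipc [314.  200.2] [432. 322.]
body [314.7 183.1] [437. 185.]
b+ [327.  209.3] [536. 394.]
tip+in [319.4 212.1] [475. 416.]
tip+out [321.5 216.8] [492. 454.]
-0.12 364 [-0.033  0.026 -0.118] [ 0.036  0.096 -0.11 ]
-0.11 124 [-0.032  0.019 -0.11 ] [ 0.035  0.096 -0.1  ]
-0.1 101 [-0.033  0.001 -0.1  ] [ 0.037  0.093 -0.09 ]
-0.09 115 [-0.032 -0.006 -0.09 ] [ 0.037  0.089 -0.08 ]
-0.08 67 [-0.032  0.039 -0.08 ] [ 0.035  0.088 -0.071]
-0.06 2 [-0.005 -0.039 -0.053] [-0.003 -0.033 -0.051]
-0.05 3 [-0.002 -0.033 -0.049] [ 0.    -0.031 -0.043]
-0.04 7 [-0.008 -0.049 -0.035] [ 0.004 -0.032 -0.03 ]
-0.03 28 [-0.008 -0.04  -0.029] [ 0.012  0.049 -0.02 ]
-0.02 22 [-0.008 -0.043 -0.02 ] [ 0.013  0.048 -0.012]
-0.01 4 [-0.007 -0.039 -0.009] [-0.005  0.034 -0.008]
```

View pics/g6.png

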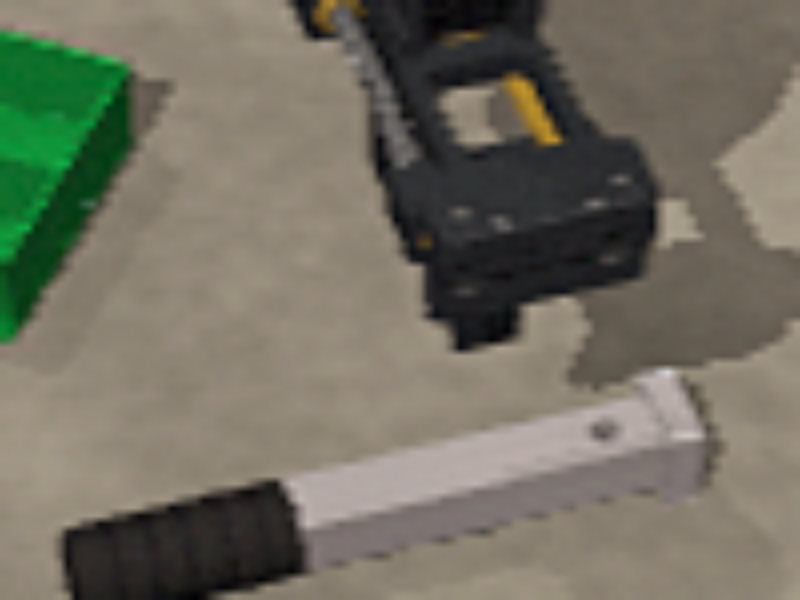

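The depth data shows the fingertips about 33 mm further back along tool z than the stated tool frame: they end near tool z = -9 mm instead of +25 mm. That explains why the jaws closed above the tube. I'll go lower by that amount and watch the force.

>>> send_rows:
  moves: [0, 0, 0.025, 0, 0, 0, 0, 0, 0.05, 0, 0, 0, 0, 0, 0.075, 0, 0, 0, 0, 0, 0.1, 0, 0, 0, 0, 0, 0.1, 0, 0, 0]

```text
clock: 11.7
tool_pos: [0.5381, -0.1325, 0.0267]
eef_rot: [-0.165, 0.986, 0.001, -0.002]
contact_force: [-0.3, -0.8, 0.1]
opening: 0.994
```

Run:
```python
from h import *
plan([0.540,-0.1325,-0.002],Rt(199),n=4)
a=imaging.snapshot('side')
cv2.imwrite('pics/g7.png',cv2.resize(a['image'][180:255,260:360,::-1],(800,600)))
st=r.get_state();p=st['tool_pos'];Rd=R.from_quat(st['eef_rot'])
m=np.zeros((400,640),bool);m[170:260,290:350]=1
P=cloud(a,m); P=P[(P[:,2]>.002)]
Q=Rd.inv().apply(P-p); Q=Q[(abs(Q[:,0])<.03)&(Q[:,1]>.02)&(Q[:,2]>-.07)&(Q[:,2]<.025)]; 
for lo in np.arange(-.07,.03,.01):
    k=(Q[:,2]>lo)&(Q[:,2]<=lo+.01)
    if k.sum():print(round(lo,2),k.sum(),Q[k].min(0).round(3),Q[k].max(0).round(3))
```

```text
clock 11.7 pos [ 0.5381 -0.1325  0.0267] open 0.994 F [-0.3 -0.8  0.1] q [ 0.24  0.92 -0.13  1.91  0.32  0.34  1.75]
total mm [-1.9 -0.7 28.7] deg [ 0.17 -0.25  0.  ] rows needed 0.72
[-0.0, -0.0, 0.007, 0.0, -0.1, 0.0]
[-0.001, -0.0, 0.014, 0.1, -0.1, 0.0]
[-0.001, -0.001, 0.022, 0.1, -0.2, 0.0]
[-0.002, -0.001, 0.029, 0.2, -0.2, 0.0]
[-0.002, -0.001, 0.029, 0.2, -0.2, 0.0]
-0.07 1 [ 0.006  0.083 -0.068] [ 0.006  0.083 -0.068]
-0.04 16 [-0.008  0.059 -0.037] [ 0.013  0.062 -0.03 ]
-0.03 18 [-0.008  0.052 -0.029] [ 0.014  0.062 -0.02 ]
-0.02 13 [-0.008  0.054 -0.019] [ 0.011  0.06  -0.011]
-0.01 1 [ 0.001  0.056 -0.009] [ 0.001  0.056 -0.009]
0.02 101 [-0.029  0.023  0.022] [0.028 0.128 0.025]
```

View pics/g7.png

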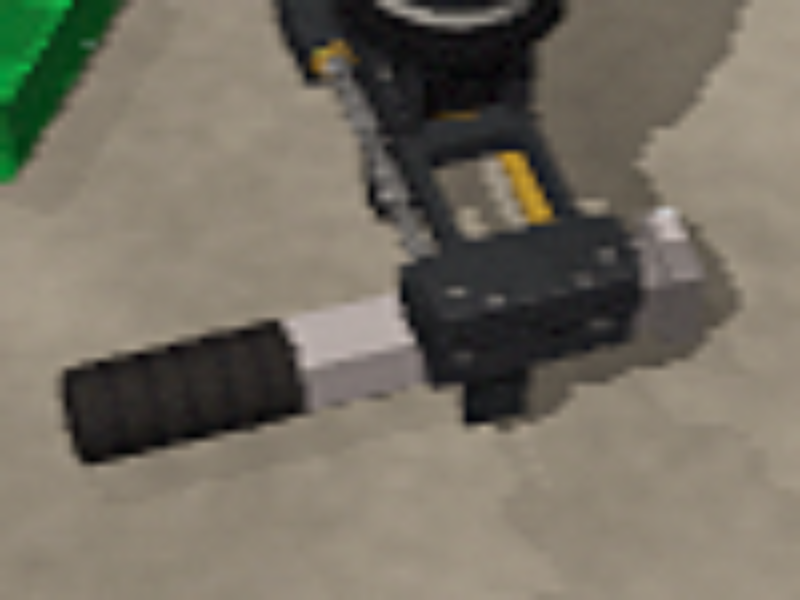

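>>> send_rows:
  moves: [0, 0, 0.007, 0, 0, 0, -0.001, 0, 0.014, 0.1, -0.1, 0, -0.002, -0.001, 0.021, 0.2, -0.2, 0, -0.002, -0.001, 0.028, 0.2, -0.2, 0, -0.002, -0.001, 0.03, 0.2, -0.2, 0]

```text
clock: 12.17
tool_pos: [0.5411, -0.133, -0.0019]
eef_rot: [-0.165, 0.986, -0.001, 0.001]
contact_force: [-0.6, -0.0, -0.4]
opening: 1.002
```

>>> send_rows:
  moves: [0, 0, 0, 0, 0, 0, 0, 0, 0, 0, 0, 0, 0, 0, 0, 0, 0, 0, 0, 0, 0, 0, 0, 0, 0, 0, 0, 0, 0, 0]
  claw: 1
  grip_force: 45

```text
clock: 12.58
tool_pos: [0.5413, -0.1331, -0.0016]
eef_rot: [-0.165, 0.986, -0.001, 0.001]
contact_force: [-0.1, -1.2, -0.3]
opening: 0.645
```

>>> send_rows:
  moves: [0, 0, 0, 0, 0, 0, 0, 0, 0, 0, 0, 0, 0, 0, 0, 0, 0, 0, 0, 0, 0, 0, 0, 0, 0, 0, 0, 0, 0, 0]

```text
clock: 13.0
tool_pos: [0.5413, -0.1331, -0.0016]
eef_rot: [-0.165, 0.986, -0.001, 0.001]
contact_force: [0.4, -1.3, 0.1]
opening: 0.265
```

>>> send_rows:
  moves: [0, 0, 0, 0, 0, 0, 0, 0, 0, 0, 0, 0, 0, 0, 0, 0, 0, 0, 0, 0, 0, 0, 0, 0, 0, 0, 0, 0, 0, 0]

```text
clock: 13.42
tool_pos: [0.5413, -0.133, -0.0016]
eef_rot: [-0.165, 0.986, -0.001, 0.001]
contact_force: [-0.2, -0.5, 1.3]
opening: 0.264
```

>>> send_rows:
  moves: [0, 0, -0.015, 0, 0, 0, 0, 0, -0.05, 0, 0, 0, 0, 0, -0.085, 0, 0, 0, 0, 0, -0.12, 0, 0, 0, 0, 0, -0.155, 0, 0, 0]

```text
clock: 13.83
tool_pos: [0.54, -0.1328, 0.1544]
eef_rot: [-0.165, 0.986, -0.001, -0.0]
contact_force: [0.4, -1.1, -3.6]
opening: 0.263
```

>>> send_rows:
  moves: [0, 0, -0.03, 0, 0, 6, 0, 0, -0.06, 0, 0, 13, 0, 0, -0.09, 0, 0, 20, 0, 0, -0.1, 0, 0, 27, 0, 0, -0.11, 0, 0, 34]

```text
clock: 14.25
tool_pos: [0.54, -0.1327, 0.2658]
eef_rot: [0.134, 0.991, -0.0, 0.001]
contact_force: [0.2, 0.3, -3.3]
opening: 0.266
```

```bash
sed -i 's/^GX,GZ=.*/GX,GZ=0.096,-0.0186/' h.py
python3 - <<'E'
from h import *
p,Rd=tcp_for(.118+.08)
print(p)
plan(p+[0,0,.03],Rd)
E
```

```text
[ 0.5392928  -0.02786988  0.21966939]
clock 14.25 pos [ 0.54   -0.1327  0.2658] open 0.266 F [ 0.2  0.3 -3.3] q [ 0.21  0.55 -0.09  1.74  0.06  0.85  1.4 ]
total mm [ 28.4 100.9  16. ] deg [ 5.4  -6.01 82.53] rows needed 11.85
[0.002, 0.009, 0.001, 0.5, -0.5, 7.0]
[0.005, 0.017, 0.003, 0.9, -1.0, 13.9]
[0.007, 0.026, 0.004, 1.4, -1.5, 20.9]
[0.01, 0.034, 0.005, 1.8, -2.0, 27.9]
[0.012, 0.043, 0.007, 2.3, -2.5, 34.8]
```

>>> send_rows:
  moves: [0, 0, 0, 0.5, -0.5, 7, 0, 0, 0, 0.9, -1, 14, 0, 0, 0, 1.4, -1.5, 21, 0, 0, 0, 1.8, -2, 28, 0, 0, 0, 2.3, -2.5, 35]

```text
clock: 14.67
tool_pos: [0.5388, -0.1325, 0.2651]
eef_rot: [0.428, 0.903, -0.023, 0.019]
contact_force: [0.6, -0.5, -3.2]
opening: 0.26
```

Run:
```python
from h import *
p,Rd=tcp_for(.118+.08)
plan(p+[0,-.05,.03],Rd)
```

```text
clock 14.67 pos [ 0.5388 -0.1325  0.2651] open 0.26 F [ 0.6 -0.5 -3.2] q [ 0.04  0.55  0.13  1.78 -0.02  0.8   0.86]
total mm [42.7 35.3 12.3] deg [ 2.94 -3.52 47.19] rows needed 6.77
[0.006, 0.005, 0.002, 0.4, -0.5, 7.0]
[0.013, 0.01, 0.004, 0.9, -1.0, 13.9]
[0.019, 0.016, 0.005, 1.3, -1.6, 20.9]
[0.025, 0.021, 0.007, 1.7, -2.1, 27.9]
[0.032, 0.026, 0.009, 2.2, -2.6, 34.8]
```

>>> send_rows:
  moves: [0, 0, 0, 0.4, -0.5, 7, 0, 0, 0, 0.9, -1, 14, 0, 0, 0, 1.3, -1.6, 21, 0, 0, 0, 1.7, -2.1, 28, 0, 0, 0, 2.2, -2.6, 35]

```text
clock: 15.08
tool_pos: [0.5377, -0.132, 0.2644]
eef_rot: [0.682, 0.73, -0.044, 0.036]
contact_force: [0.1, 0.8, -2.9]
opening: 0.262
```

Run:
```python
from h import *
p,Rd=tcp_for(.118+.06)
plan(p-stubdir()*-0.03,Rd)
```

```text
clock 15.08 pos [ 0.5377 -0.132   0.2644] open 0.262 F [ 0.1  0.8 -2.9] q [-0.13  0.57  0.36  1.78 -0.11  0.81  0.32]
total mm [98.3  7.2 32.5] deg [ 0.59 -0.92 11.87] rows needed 2.6
[0.038, 0.003, 0.013, 0.2, -0.4, 4.6]
[0.076, 0.006, 0.025, 0.5, -0.7, 9.1]
[0.098, 0.007, 0.033, 0.6, -0.9, 11.9]
[0.098, 0.007, 0.033, 0.6, -0.9, 11.9]
[0.098, 0.007, 0.033, 0.6, -0.9, 11.9]
```

>>> send_rows:
  moves: [0.02, 0.003, 0.008, 0.1, -0.2, 3, 0.045, 0.005, 0.016, 0.3, -0.5, 6, 0.07, 0.006, 0.024, 0.5, -0.7, 9, 0.09, 0.007, 0.032, 0.6, -0.9, 12, 0.098, 0.007, 0.033, 0.6, -0.9, 12]

```text
clock: 15.5
tool_pos: [0.5362, -0.0334, 0.2179]
eef_rot: [0.752, 0.656, -0.05, 0.04]
contact_force: [-0.1, 1.2, -3.7]
opening: 0.262
```

>>> send_rows:
  moves: [0, 0, 0, 0, 0, 0, 0, 0, 0, 0, 0, 0, 0, 0, 0, 0, 0, 0, 0, 0, 0, 0, 0, 0, 0, 0, 0, 0, 0, 0]

```text
clock: 15.92
tool_pos: [0.5364, -0.0351, 0.2186]
eef_rot: [0.753, 0.655, -0.05, 0.041]
contact_force: [0.1, -0.0, -3.1]
opening: 0.266
```

Run:
```python
from h import *
p,Rd=tcp_for(.118+.06)
plan(p,Rd)
st=r.get_state();P0=np.array(st['tool_pos']);Rc=R.from_quat(st['eef_rot'])
print('expected mouth',(P0+Rc.apply([GX,0,GZ])).round(4),'axis',Rc.apply([1,0,0]).round(3), 'stub axis',-stubdir().round(3),'tip',(HINGE+.118*stubdir()).round(4))
out=[]
for n,c in [('side',(305,245)),('top',(255,195))]:
    s=snap(n);np.save(n+'2.npy',s,allow_pickle=True)
    print(n,'mouth px',proj(s,P0+Rc.apply([GX,0,GZ])),'grip end px',proj(s,P0+Rc.apply([GX-.225,0,GZ])),'tip',proj(s,HINGE+.118*stubdir()),'base',proj(s,HINGE+.052*stubdir()))
    a=s['image'].copy()[:,:,::-1]; x0,y0=c[0]-50,c[1]-50
    out.append(cv2.resize(a[y0:y0+100,x0:x0+100],(400,400),interpolation=cv2.INTER_CUBIC)); print(x0,y0)
    for q in ['handle_mouth','handle_hole','stub_tip','stub_base']:
        for f in imaging.pinpoint(q,s)[:2]: print(q,round(f['score'],2),np.round(np.array(f['point'])*[640,400],1))
cv2.imwrite('pics/m1.png',np.hstack(out))
```

```text
clock 15.92 pos [ 0.5364 -0.0351  0.2186] open 0.266 F [ 0.1 -0.  -3.1] q [-0.35  0.64  0.43  1.85 -0.19  0.72  0.01]
total mm [27.4  1.9 -2. ] deg [-0.24 -0.09  0.01] rows needed 0.69
[0.027, 0.002, -0.002, -0.2, -0.1, 0.0]
[0.027, 0.002, -0.002, -0.2, -0.1, 0.0]
[0.027, 0.002, -0.002, -0.2, -0.1, 0.0]
[0.027, 0.002, -0.002, -0.2, -0.1, 0.0]
[0.027, 0.002, -0.002, -0.2, -0.1, 0.0]
expected mouth [0.55   0.0615 0.2248] axis [ 0.138  0.982 -0.128] stub axis [ 0.138  0.982 -0.13 ] tip [0.5639 0.1473 0.2153]
side mouth px [[310.15879775 228.10099112]] grip end px [[324.29363676 151.50948189]] tip [[302.71607114 263.07759569]] base [[297.22755303 292.57278643]]
255 195
handle_mouth 0.79 [310.1 226.1]
handle_hole 0.78 [313.4 209.4]
stub_tip 0.71 [297.1 292.4]
stub_tip 0.57 [302.2 264.8]
stub_base 0.83 [294.7 290.8]
top mouth px [[269.47428456 196.63976937]] grip end px [[347.01856225 204.61417665]] tip [[240.39373146 192.92468882]] base [[218.8953314  190.71957531]]
205 145
stub_tip 0.59 [238.1 191.2]
stub_base 0.94 [217.6 187. ]
```

View pics/m1.png

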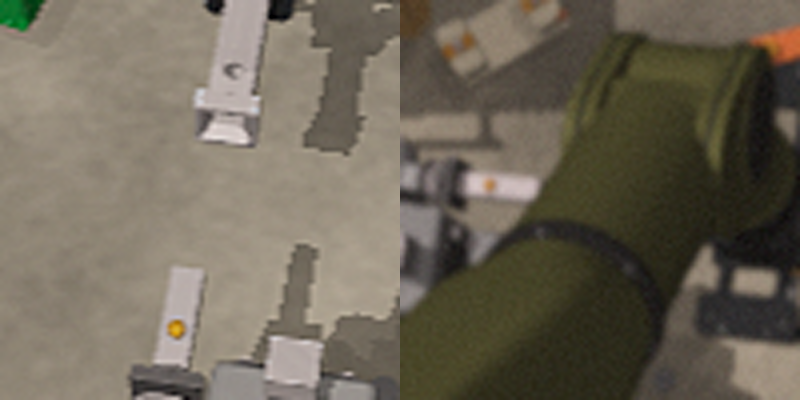

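The left crop shows the handle mouth at about (228,120) in line with the stub at (180,310). The top camera is blocked by the arm. I'll measure the handle and stub together in the side camera so its bias cancels.

```bash
cat >> h.py <<'E'
def linefit(P,y0):
    A=np.c_[P[:,1]-y0,np.ones(len(P))]
    for it in range(5):
        fz=np.linalg.lstsq(A,P[:,2],rcond=None)[0]; k=abs(A@fz-P[:,2])<.0025
        A=A[k];P=P[k]
    fx=np.linalg.lstsq(A,P[:,0],rcond=None)[0]
    return fx,fz,P
E
python3 - <<'E'
from h import *
s=np.load('side2.npy',allow_pickle=True).item()
v,u=np.mgrid[0:400,0:640]
img=s['image'].astype(int); bright=img.min(2)>140
def top(box,ylo,yhi,zlo,zhi,y0):
    m=np.zeros((400,640),bool); m[box[2]:box[3],box[0]:box[1]]=1
    P=cloud(s,m&bright); P=P[(P[:,1]>ylo)&(P[:,1]<yhi)&(P[:,2]>zlo)&(P[:,2]<zhi)]
    # use per-y medians of edges
    fx,fz,Q=linefit(P,y0); 
    e=[]
    for y in np.arange(ylo,yhi,.006):
        k=(Q[:,1]>=y)&(Q[:,1]<y+.006)
        if k.sum()>4: e.append((y+.003,Q[k,0].min(),Q[k,0].max(),np.median(Q[k,2])))
    e=np.array(e); print(e.round(4)); c=(e[:,1]+e[:,2])/2
    f=np.polyfit(e[:,0]-y0,c,1); print(len(Q),'x@y0 med',fx.round(4),'mid',f.round(4),'z',fz.round(4))
print('handle tube top');top((300,325,190,222),-.02,.045,.2,.26,.03)
print('handle collar top');top((300,325,213,226),.046,.064,.2,.27,.055)
print('stub');top((285,312,260,285),.15,.2,.2,.24,.175)
E
```

```text
handle tube top
[[-0.017   0.5271  0.5475  0.2483]
 [-0.011   0.5272  0.5496  0.2473]
 [-0.005   0.5293  0.5495  0.246 ]
 [ 0.001   0.5293  0.5516  0.2456]
 [ 0.007   0.5315  0.5515  0.2449]
 [ 0.013   0.5314  0.5515  0.244 ]
 [ 0.019   0.5337  0.5536  0.2433]
 [ 0.025   0.5336  0.5535  0.2425]
 [ 0.031   0.5336  0.5555  0.242 ]
 [ 0.037   0.5336  0.5554  0.241 ]
 [ 0.043   0.5356  0.5574  0.2406]]
199 x@y0 med [0.1381 0.5443] mid [0.1431 0.5444] z [-0.1267  0.242 ]
handle collar top
[[0.055  0.5314 0.5637 0.2436]
 [0.061  0.5314 0.5572 0.245 ]]
31 x@y0 med [-1.4741  0.5488] mid [-0.5403  0.5475] z [0.3814 0.2434]
stub
[[0.153  0.5592 0.5734 0.2235]
 [0.159  0.5591 0.5733 0.2227]
 [0.165  0.5608 0.5751 0.2228]
 [0.171  0.5627 0.5749 0.2213]
 [0.177  0.5625 0.5746 0.2201]
 [0.183  0.5644 0.5765 0.2201]
 [0.189  0.5643 0.5782 0.219 ]
 [0.195  0.5661 0.5799 0.2178]
 [0.201  0.5679 0.5799 0.216 ]]
134 x@y0 med [0.1384 0.5691] mid [0.164  0.5693] z [-0.1441  0.2206]
```

>>> send_rows:
  moves: [0.014, 0.001, 0, 0, -0.1, 0, 0.028, 0.002, -0.001, -0.1, -0.3, 0, 0.042, 0.003, -0.002, -0.2, -0.5, 0, 0.056, 0.0045, -0.002, -0.2, -0.5, 0, 0.07, 0.0045, -0.002, -0.2, -0.5, 0]

```text
clock: 16.83
tool_pos: [0.5506, 0.0361, 0.2108]
eef_rot: [0.752, 0.656, -0.052, 0.044]
contact_force: [-0.8, 0.3, -3.5]
opening: 0.264
```

>>> send_rows:
  moves: [0, 0, 0, 0, 0, 0, 0, 0, 0, 0, 0, 0, 0, 0, 0, 0, 0, 0, 0, 0, 0, 0, 0, 0, 0, 0, 0, 0, 0, 0]

```text
clock: 17.25
tool_pos: [0.5504, 0.0348, 0.2111]
eef_rot: [0.753, 0.655, -0.052, 0.044]
contact_force: [-1.0, -1.0, -2.9]
opening: 0.266
```

```bash
cat > ali.py <<'E'
from h import *
import sys
s=imaging.snapshot('side'); np.save('side3.npy',s,allow_pickle=True)
st=r.get_state();P0=np.array(st['tool_pos']);Rc=R.from_quat(st['eef_rot'])
mo=P0+Rc.apply([GX,0,GZ]); print('tcp',P0.round(4),'F',st['contact_force'].round(1),'M',np.round(st['moment'],2),'open',round(st['opening'],3),'mouth',mo.round(4),'axis',Rc.apply([1,0,0]).round(3),'dist from hinge',np.dot(mo-HINGE,stubdir()).round(4))
img=s['image'].astype(int); bright=img.min(2)>140
m=np.zeros((400,640),bool); m[195:290,285:330]=1
P=cloud(s,m&bright)
def top(ylo,yhi,zlo,zhi,y0):
    Q=P[(P[:,1]>ylo)&(P[:,1]<yhi)&(P[:,2]>zlo)&(P[:,2]<zhi)]
    if len(Q)<20: print('few');return
    fx,fz,Q=linefit(Q,y0)
    e=[]
    for y in np.arange(ylo,yhi,.006):
        k=(Q[:,1]>=y)&(Q[:,1]<y+.006)
        if k.sum()>4: e.append((y+.003,Q[k,0].min(),Q[k,0].max(),np.median(Q[k,2])))
    e=np.array(e); f=np.polyfit(e[:,0]-y0,(e[:,1]+e[:,2])/2,1)
    print(len(Q),'y0',y0.round(3),'x med',fx.round(4),'mid',f.round(4),'z',fz.round(4))
ym=mo[1]
print('handle');top(ym-.075,ym-.016,.21,.26,.175)if 0 else top(ym-.075,ym-.016,.2,.26,np.float64(.175))
print('stub');top(max(ym+.004,.149),.205,.2,.24,np.float64(.175))
cv2.imwrite('pics/'+sys.argv[1],cv2.resize(s['image'][205:305,255:355,::-1],(600,600),interpolation=cv2.INTER_CUBIC))
E
python3 ali.py m2.png
```

```text
tcp [0.5505 0.035  0.211 ] F [ 0.6  0.2 -3.1] M [0.11 0.05 0.05] open 0.263 mouth [0.564  0.1317 0.2163] axis [ 0.137  0.981 -0.137] dist from hinge 0.1335
handle
202 y0 0.175 x med [0.156  0.5699] mid [0.142  0.5689] z [-0.1592  0.2216]
stub
160 y0 0.175 x med [0.1268 0.569 ] mid [0.127 0.569] z [-0.1248  0.2211]
```

View pics/m2.png

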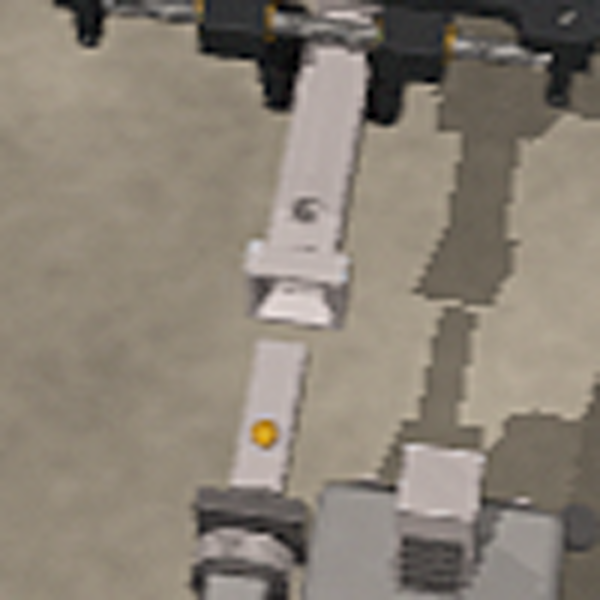

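```bash
cat > edge.py <<'E'
from h import *
s=np.load('side3.npy',allow_pickle=True).item()
st=r.get_state();P0=np.array(st['tool_pos']);Rc=R.from_quat(st['eef_rot'])
g=cv2.cvtColor(s['image'],cv2.COLOR_RGB2GRAY).astype(float)
def edges(p,hw):
    u,v=p; row=g[int(round(v))]; x=np.arange(int(u-hw-5),int(u+hw+6)); gr=np.gradient(row)[x]
    c=int(len(x)/2)
    def sub(i):
        i=np.clip(i,1,len(x)-2);a,b,cc=abs(gr[i-1]),abs(gr[i]),abs(gr[i+1]);d=a-2*b+cc
        return x[i]+(0 if d==0 else .5*(a-cc)/d)
    return sub(np.argmax(gr[:c])),sub(c+np.argmin(gr[c:]))
for d in [.018,.022,.036,.042,.048,.054,.060]:
    q=P0+Rc.apply([GX-d,0,GZ-.0118]); p=proj(s,q)[0]; l,rr=edges(p,5)
    px=proj(s,q+Rc.apply([0,.001,0]))[0][0]-p[0]
    print('handle',d,p.round(1),round(l,1),round(rr,1),'off mm (actual-model)',round(((l+rr)/2-p[0])/px,2),'width',round((rr-l)/px,1))
ex=-stubdir();side=np.cross([0,0,1],ex);side/=-np.linalg.norm(side);up=np.cross(ex,-side)
up=np.cross(side,ex)
if up[2]<0: up=-up
for d in [.116,.112,.108,.104,.098,.094,.074,.070,.066]:
    q=HINGE+stubdir()*d+up*.008;p=proj(s,q)[0]
    if np.dot(P0+Rc.apply([GX,0,GZ])-HINGE,stubdir())<d+.004: continue
    l,rr=edges(p,3); px=proj(s,q+side*.001)[0][0]-p[0]
    print('stub',d,p.round(1),round(l,1),round(rr,1),'off mm',round(((l+rr)/2-p[0])/px,2),'width',round((rr-l)/px,1),side.round(2))
E
python3 edge.py
```

```text
handle 0.018 [304.2 246.3] 295.9 310.0 off mm (actual-model) 2.58 width -29.8
handle 0.022 [304.5 244.6] 296.0 310.1 off mm (actual-model) 3.03 width -29.7
handle 0.036 [305.6 238.9] 300.1 311.2 off mm (actual-model) -0.24 width -23.7
handle 0.042 [306.  236.5] 300.9 311.9 off mm (actual-model) -0.84 width -23.6
handle 0.048 [306.5 234.1] 301.2 312.0 off mm (actual-model) -0.22 width -23.2
handle 0.054 [306.9 231.7] 301.5 312.8 off mm (actual-model) -0.45 width -24.3
handle 0.06 [307.3 229.3] 302.2 313.0 off mm (actual-model) -0.51 width -23.4
stub 0.116 [302.5 262.1] 297.2 305.1 off mm 2.75 width -16.5 [ 0.99 -0.14 -0.  ]
stub 0.112 [302.2 263.8] 297.1 305.0 off mm 2.38 width -16.3 [ 0.99 -0.14 -0.  ]
stub 0.108 [301.8 265.6] 296.9 304.5 off mm 2.35 width -15.8 [ 0.99 -0.14 -0.  ]
stub 0.104 [301.5 267.3] 296.6 304.1 off mm 2.4 width -15.3 [ 0.99 -0.14 -0.  ]
stub 0.098 [301. 270.] 295.9 303.9 off mm 2.27 width -16.5 [ 0.99 -0.14 -0.  ]
stub 0.094 [300.7 271.7] 295.5 303.1 off mm 2.81 width -15.4 [ 0.99 -0.14 -0.  ]
stub 0.074 [299.  280.7] 293.8 302.0 off mm 2.24 width -16.4 [ 0.99 -0.14 -0.  ]
stub 0.07 [298.7 282.5] 293.2 301.7 off mm 2.46 width -17.2 [ 0.99 -0.14 -0.  ]
stub 0.066 [298.3 284.4] 293.1 301.0 off mm 2.56 width -16.0 [ 0.99 -0.14 -0.  ]
```

>>> send_rows:
  moves: [0.004, 0.0006, -0.0013, 0, 0, 0, 0.009, 0.0006, -0.0013, 0, 0, 0, 0.014, 0.0006, -0.0013, 0, 0, 0, 0.018, 0.0006, -0.0013, 0, 0, 0, 0.022, 0.0006, -0.0013, 0, 0, 0]

```text
clock: 17.72
tool_pos: [0.5542, 0.0576, 0.2091]
eef_rot: [0.752, 0.655, -0.052, 0.044]
contact_force: [-0.1, 0.2, -4.2]
opening: 0.261
```

```bash
python3 ali.py m3.png; python3 edge.py
```

```text
tcp [0.5543 0.0587 0.2089] F [ 0.5  0.4 -3.9] M [ 0.18 -0.03 -0.03] open 0.265 mouth [0.5676 0.1554 0.2143] axis [ 0.135  0.982 -0.136] dist from hinge 0.1094
handle
215 y0 0.175 x med [0.1412 0.5695] mid [0.1348 0.5689] z [-0.1456  0.2243]
stub
116 y0 0.175 x med [0.1079 0.5692] mid [0.0759 0.5692] z [-0.1241  0.2211]
handle 0.018 [302.1 256.1] 293.9 308.2 off mm (actual-model) 2.26 width -29.7
handle 0.022 [302.4 254.4] 297.0 308.3 off mm (actual-model) -0.49 width -23.5
handle 0.036 [303.5 248.5] 298.0 309.8 off mm (actual-model) -0.75 width -24.7
handle 0.042 [304. 246.] 298.6 309.9 off mm (actual-model) -0.59 width -23.7
handle 0.048 [304.4 243.5] 299.0 310.2 off mm (actual-model) -0.29 width -23.7
handle 0.054 [304.9 241. ] 299.4 310.8 off mm (actual-model) -0.44 width -24.2
handle 0.06 [305.4 238.6] 299.8 311.0 off mm (actual-model) -0.17 width -23.8
stub 0.104 [301.5 267.3] 297.2 304.5 off mm 1.34 width -15.0 [ 0.99 -0.14 -0.  ]
stub 0.098 [301. 270.] 295.9 303.9 off mm 2.28 width -16.5 [ 0.99 -0.14 -0.  ]
stub 0.094 [300.7 271.7] 295.5 303.1 off mm 2.79 width -15.5 [ 0.99 -0.14 -0.  ]
stub 0.074 [299.  280.7] 293.8 302.0 off mm 2.28 width -16.5 [ 0.99 -0.14 -0.  ]
stub 0.07 [298.7 282.5] 293.1 301.7 off mm 2.54 width -17.2 [ 0.99 -0.14 -0.  ]
stub 0.066 [298.3 284.4] 293.2 301.0 off mm 2.48 width -15.8 [ 0.99 -0.14 -0.  ]
```

View pics/m3.png

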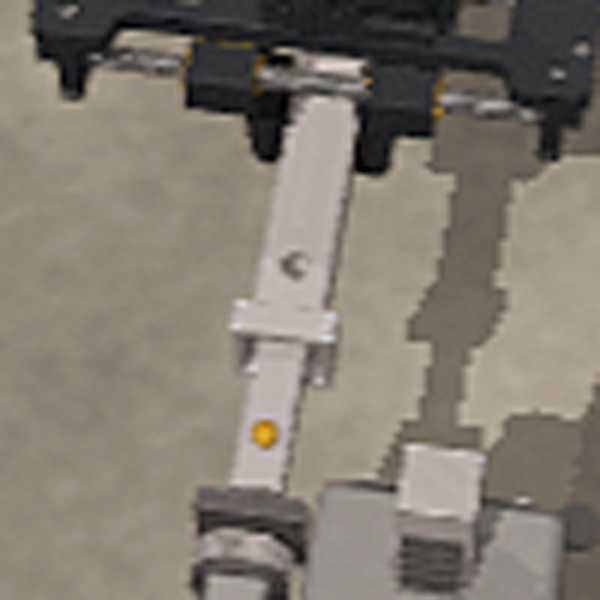

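>>> send_rows:
  moves: [0.002, 0.0003, 0, 0, 0, 0, 0.004, 0.0003, 0, 0, 0, 0, 0.006, 0.0003, 0, 0, 0, 0, 0.008, 0.0003, 0, 0, 0, 0, 0.01, 0.0003, 0, 0, 0, 0]

```text
clock: 18.18
tool_pos: [0.5559, 0.0685, 0.2076]
eef_rot: [0.752, 0.656, -0.052, 0.044]
contact_force: [0.3, 0.2, -3.2]
opening: 0.263
```

```bash
cat > stt.py <<'E'
from h import *
st=r.get_state();P0=np.array(st['tool_pos']);Rc=R.from_quat(st['eef_rot'])
F=Rc.inv().apply(st['contact_force']);mo=P0+Rc.apply([GX,0,GZ])
print('t',round(st['clock'],2),'F tool',F.round(1),'M tool',Rc.inv().apply(st['moment']).round(2),'open',round(st['opening'],3),'tcp',P0.round(4),'mouth',mo.round(4),'axis',Rc.apply([1,0,0]).round(3),'dist',np.dot(mo-HINGE,stubdir()).round(4),'lat',np.dot(mo-HINGE,[.990,-.139,0]).round(4),'z-off',round(float(mo[2]-(HINGE+stubdir()*np.dot(mo-HINGE,stubdir()))[2]),4))
E
python3 stt.py
```

```text
t 18.18 F tool [0.7 0.3 3.1] M tool [ 0.03  0.1  -0.01] open 0.263 tcp [0.5559 0.0685 0.2076] mouth [0.5692 0.1652 0.2129] axis [ 0.135  0.982 -0.136] dist 0.0994 lat 0.0028 z-off 0.0001
```

>>> send_rows:
  moves: [0.002, 0, 0, 0, 0, 0, 0.004, 0, 0, 0, 0, 0, 0.006, 0, 0, 0, 0, 0, 0.008, 0, 0, 0, 0, 0, 0.01, 0, 0, 0, 0, 0]

```text
clock: 18.6
tool_pos: [0.5573, 0.0785, 0.2062]
eef_rot: [0.752, 0.656, -0.052, 0.044]
contact_force: [0.3, 0.9, -4.4]
opening: 0.264
```

```bash
python3 stt.py
```

```text
t 18.6 F tool [1.5 0.2 4.3] M tool [0.03 0.1  0.01] open 0.264 tcp [0.5573 0.0785 0.2062] mouth [0.5706 0.1752 0.2116] axis [ 0.135  0.982 -0.136] dist 0.0892 lat 0.0028 z-off 0.0
```

>>> send_rows:
  moves: [0.002, 0, 0, 0, 0, 0, 0.004, 0, 0, 0, 0, 0, 0.006, 0, 0, 0, 0, 0, 0.008, 0, 0, 0, 0, 0, 0.01, 0, 0, 0, 0, 0]

```text
clock: 19.02
tool_pos: [0.5587, 0.0885, 0.2048]
eef_rot: [0.752, 0.656, -0.052, 0.044]
contact_force: [-0.1, 0.4, -3.9]
opening: 0.264
```

```bash
python3 stt.py
```

```text
t 19.02 F tool [ 0.9 -0.1  3.8] M tool [ 0.04  0.16 -0.  ] open 0.264 tcp [0.5587 0.0885 0.2048] mouth [0.572  0.1853 0.2102] axis [ 0.135  0.982 -0.136] dist 0.079 lat 0.0027 z-off -0.0
```

>>> send_rows:
  moves: [0.0015, 0, 0, 0, 0, 0, 0.003, 0, 0, 0, 0, 0, 0.0045, 0, 0, 0, 0, 0, 0.006, 0, 0, 0, 0, 0, 0.0075, 0, 0, 0, 0, 0]

```text
clock: 19.43
tool_pos: [0.5593, 0.0931, 0.2041]
eef_rot: [0.753, 0.655, -0.053, 0.045]
contact_force: [-0.9, -7.6, -1.4]
opening: 0.265
```

```bash
python3 stt.py
```

```text
t 19.43 F tool [-7.4  0.2  2.4] M tool [ 0.11 -1.1  -0.03] open 0.265 tcp [0.5593 0.0931 0.2041] mouth [0.5729 0.1898 0.2091] axis [ 0.137  0.981 -0.139] dist 0.0742 lat 0.003 z-off -0.0005
```

>>> send_rows:
  moves: [0.003, 0, -0.0005, 0, 0.1, 0, 0.0045, 0, -0.0005, 0, 0.2, 0, 0.006, 0, -0.0005, 0, 0.2, 0, 0.007, 0, -0.0005, 0, 0.2, 0, 0.008, 0, -0.0005, 0, 0.2, 0]

```text
clock: 19.85
tool_pos: [0.5598, 0.0971, 0.2037]
eef_rot: [0.754, 0.653, -0.054, 0.045]
contact_force: [-0.8, -4.7, -2.9]
opening: 0.261
```

```bash
python3 stt.py
```

```text
t 19.85 F tool [-4.3 -0.2  3.6] M tool [ 0.06 -0.89 -0.02] open 0.261 tcp [0.5598 0.0971 0.2037] mouth [0.5738 0.1938 0.2087] axis [ 0.141  0.98  -0.14 ] dist 0.0702 lat 0.0033 z-off -0.0004
```

>>> send_rows:
  moves: [0.003, 0, -0.0003, 0, 0.1, 0.1, 0.005, 0, -0.0005, 0, 0.1, 0.2, 0.007, 0, -0.0005, 0, 0.1, 0.2, 0.009, 0, -0.0005, 0, 0.1, 0.2, 0.01, 0, -0.0005, 0, 0.1, 0.2]

```text
clock: 20.27
tool_pos: [0.5609, 0.1059, 0.2027]
eef_rot: [0.755, 0.651, -0.054, 0.045]
contact_force: [-1.2, -5.4, -3.7]
opening: 0.261
```

```bash
python3 stt.py
```

```text
t 20.27 F tool [-5.  -0.4  4.4] M tool [ 0.04 -0.72 -0.03] open 0.261 tcp [0.5609 0.1059 0.2027] mouth [0.5752 0.2025 0.2076] axis [ 0.145  0.979 -0.141] dist 0.0613 lat 0.0035 z-off -0.0004
```

>>> send_rows:
  moves: [0.002, 0, 0, 0, 0.1, -0.1, 0.004, 0, 0, 0, 0.1, -0.2, 0.005, 0, 0, 0, 0.1, -0.3, 0.006, 0, 0, 0, 0.1, -0.3, 0.007, 0, 0, 0, 0.1, -0.3]

```text
clock: 20.68
tool_pos: [0.5619, 0.1125, 0.2017]
eef_rot: [0.754, 0.653, -0.054, 0.044]
contact_force: [-0.8, -4.8, -2.8]
opening: 0.262
```

```bash
python3 stt.py; python3 ali.py m4.png
```

```text
t 20.68 F tool [-4.4 -0.1  3.4] M tool [ 0.01 -0.62 -0.1 ] open 0.262 tcp [0.5619 0.1125 0.2017] mouth [0.5758 0.2092 0.2067] axis [ 0.14   0.98  -0.139] dist 0.0545 lat 0.0031 z-off -0.0004
tcp [0.5619 0.113  0.2016] F [-0.3 -5.2 -2.6] M [-0.62  0.02 -0.02] open 0.263 mouth [0.5758 0.2096 0.2067] axis [ 0.14   0.98  -0.139] dist from hinge 0.0541
handle
248 y0 0.175 x med [0.1486 0.5698] mid [0.145  0.5696] z [-0.1266  0.2255]
stub
few
```

View pics/m4.png

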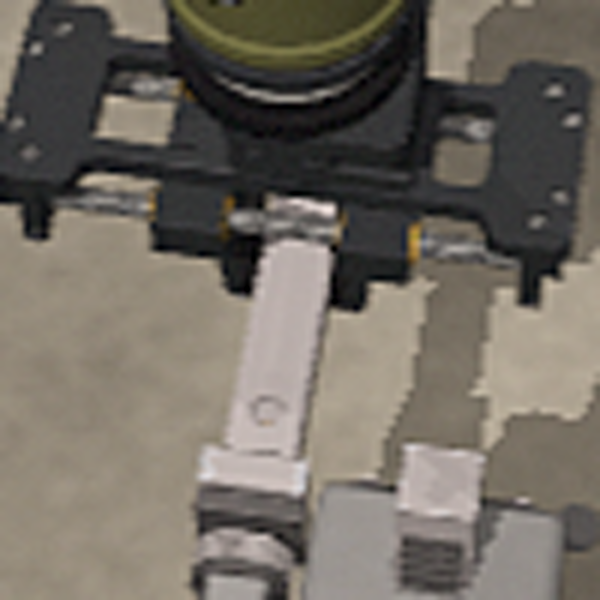

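>>> send_rows:
  moves: [0.001, 0, 0, 0, 0.1, 0, 0.002, 0, 0, 0, 0.1, 0, 0.003, 0, 0, 0, 0.1, 0, 0.004, 0, 0, 0, 0.1, 0, 0.005, 0, 0, 0, 0.1, 0]
  grip_force: 60

```text
clock: 21.15
tool_pos: [0.5622, 0.1148, 0.2013]
eef_rot: [0.754, 0.653, -0.055, 0.045]
contact_force: [-1.5, -10.9, -0.1]
opening: 0.263
```

```bash
python3 stt.py
```

```text
t 21.15 F tool [-10.9   0.1   1.6] M tool [ 0.06 -2.   -0.13] open 0.263 tcp [0.5622 0.1148 0.2013] mouth [0.5762 0.2115 0.2061] axis [ 0.142  0.98  -0.141] dist 0.0522 lat 0.0032 z-off -0.0006
```

>>> send_rows:
  moves: [0.003, 0, 0, 0, 0.1, 0, 0.004, 0, 0, 0, 0.1, 0, 0.005, 0, 0, 0, 0.1, 0, 0.006, 0, 0, 0, 0.2, 0, 0.007, 0, 0, 0, 0.2, 0]

```text
clock: 21.57
tool_pos: [0.5622, 0.1156, 0.2011]
eef_rot: [0.755, 0.651, -0.057, 0.046]
contact_force: [-3.5, -15.9, 2.5]
opening: 0.262
```

```bash
python3 stt.py
```

```text
t 21.57 F tool [-16.4  -1.1  -0.1] M tool [ 0.19 -2.68 -0.28] open 0.262 tcp [0.5622 0.1156 0.2011] mouth [0.5766 0.2123 0.2056] axis [ 0.145  0.979 -0.146] dist 0.0512 lat 0.0036 z-off -0.0011
```

>>> send_rows:
  moves: [0.006, 0, 0, 0, 0.3, -0.2, 0.007, 0, 0, 0, 0.5, -0.3, 0.008, 0, 0, 0, 0.5, -0.3, 0.009, 0, 0, 0, 0.5, -0.3, 0.009, 0, 0, 0, 0.5, -0.3]

```text
clock: 21.98
tool_pos: [0.5626, 0.1179, 0.2007]
eef_rot: [0.755, 0.652, -0.057, 0.045]
contact_force: [-2.7, -14.7, 1.7]
opening: 0.265
```

```bash
python3 stt.py
```

```text
t 21.98 F tool [-15.1  -0.6   0.5] M tool [ 0.14 -2.78 -0.2 ] open 0.265 tcp [0.5626 0.1179 0.2007] mouth [0.5769 0.2145 0.2051] axis [ 0.144  0.979 -0.145] dist 0.0489 lat 0.0035 z-off -0.0012
```

```bash
python3 ali.py m5.png;  python3 - <<'E'
from h import *
s=np.load('side3.npy',allow_pickle=True).item()
cv2.imwrite('pics/m5b.png',cv2.resize(s['image'][250:300,270:330,::-1],(720,600),interpolation=cv2.INTER_CUBIC))
E
```

```text
tcp [0.5626 0.1179 0.2007] F [ -3.1 -16.3   2.4] M [-2.69  0.68  0.26] open 0.262 mouth [0.5769 0.2145 0.2051] axis [ 0.144  0.979 -0.145] dist from hinge 0.0489
handle
246 y0 0.175 x med [0.1169 0.5694] mid [0.1458 0.5694] z [-0.1337  0.2254]
stub
few
```

View pics/m5b.png

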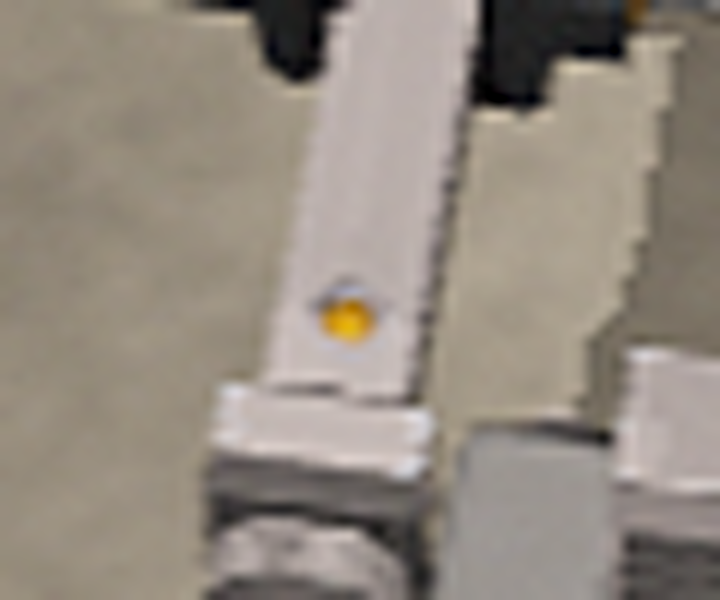

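The button shows bright brass in the hole at about (348,318), so the handle looks locked. I'll relax the axial push and check again.

>>> send_rows:
  moves: [-0.001, 0, 0, 0, 0.2, -0.1, -0.002, 0, 0, 0, 0.3, -0.2, -0.003, 0, 0, 0, 0.3, -0.2, -0.003, 0, 0, 0, 0.3, -0.2, -0.003, 0, 0, 0, 0.3, -0.2]

```text
clock: 22.45
tool_pos: [0.5626, 0.1171, 0.201]
eef_rot: [0.753, 0.654, -0.054, 0.043]
contact_force: [0.1, 2.8, -2.4]
opening: 0.261
```

```bash
python3 stt.py
python3 - <<'E'
from h import *
s=imaging.snapshot('side')
cv2.imwrite('pics/m6b.png',cv2.resize(s['image'][250:300,270:330,::-1],(720,600),interpolation=cv2.INTER_CUBIC))
E
```

```text
t 22.45 F tool [ 3.1 -0.2  2. ] M tool [ 0.02  0.75 -0.02] open 0.261 tcp [0.5626 0.1171 0.201 ] mouth [0.5764 0.2138 0.2062] axis [ 0.139  0.981 -0.138] dist 0.0499 lat 0.0031 z-off -0.0002
```

View pics/m6b.png

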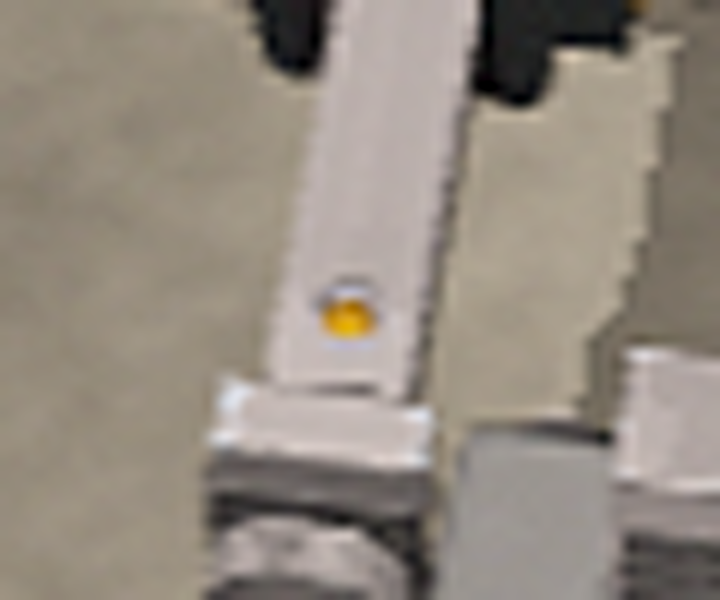

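Pulling outward about 3 N moved the handle only 1 mm, so the button is holding it. Next I'll pull the handle down along an arc about the hinge.

>>> send_rows:
  moves: [0.0015, 0, 0.005, 0, 2, 0, 0.0025, 0, 0.0105, 0, 4, 0, 0.0035, 0, 0.0155, 0, 6, 0, 0.0045, 0, 0.0205, 0, 8, 0, 0.006, 0, 0.0255, 0, 10, 0]

```text
clock: 22.92
tool_pos: [0.5632, 0.1196, 0.1758]
eef_rot: [0.755, 0.656, 0.013, -0.015]
contact_force: [-1.9, 0.4, 3.1]
opening: 0.264
```

```bash
cat > crank.py <<'E'
from h import *
# report handle pitch = crank angle estimate from tool orientation, and the force perpendicular to handle
st=r.get_state();P0=np.array(st['tool_pos']);Rc=R.from_quat(st['eef_rot']);ax=Rc.apply([1,0,0])
F=Rc.inv().apply(st['contact_force']); G=Rc.inv().apply([0,0,-3.1])
h=P0-HINGE; 
hd=np.array([-.139,-.990,0])@h; 
ang=np.arctan2(-h[2],hd); off=np.arctan2(.0186,.147)
print('t',round(st['clock'],2),'tilt',round(float(np.arcsin(ax[2])),3),'crank from pos',round(float(ang-off),3),'rad',np.hypot(h[2],hd).round(4),'F tool',F.round(1),'minus weight',(F-G).round(1),'M',Rc.inv().apply(st['moment']).round(2),'open',round(st['opening'],3),'tcp',P0.round(4),'yaw',np.degrees(np.arctan2(ax[1],ax[0])).round(2))
E
python3 crank.py
```

```text
t 22.92 tilt 0.038 crank from pos 0.04 rad 0.1466 F tool [ 0.3 -1.9 -3.1] minus weight [ 0.4 -1.9 -6.2] M [ 0.37  0.04 -0.19] open 0.264 tcp [0.5632 0.1196 0.1758] yaw 81.93
```

>>> send_rows:
  moves: [0.001, 0, 0.006, 0, 2, 0, 0.002, 0, 0.0115, 0, 4, 0, 0.003, 0, 0.0165, 0, 6, 0, 0.004, 0, 0.0215, 0, 8, 0, 0.0055, 0, 0.0265, 0, 10, 0]

```text
clock: 23.33
tool_pos: [0.5641, 0.1261, 0.1503]
eef_rot: [0.751, 0.652, 0.079, -0.072]
contact_force: [-1.6, -0.2, 3.5]
opening: 0.265
```

```bash
python3 crank.py
```

```text
t 23.33 tilt 0.214 crank from pos 0.22 rad 0.1467 F tool [ 0.4 -1.6 -3.5] minus weight [ 1.  -1.6 -6.5] M [ 0.44 -0.12 -0.16] open 0.265 tcp [0.5641 0.1261 0.1503] yaw 81.94
```

>>> send_rows:
  moves: [0.001, 0, 0.006, 0, 2, 0, 0.002, 0, 0.0115, 0, 4, 0, 0.003, 0, 0.0165, 0, 6, 0, 0.004, 0, 0.0215, 0, 8, 0, 0.0055, 0, 0.0265, 0, 10, 0]

```text
clock: 23.75
tool_pos: [0.5657, 0.1369, 0.1262]
eef_rot: [0.74, 0.644, 0.145, -0.129]
contact_force: [-2.2, -1.1, 3.4]
opening: 0.26
```

```bash
python3 crank.py
```

```text
t 23.75 tilt 0.391 crank from pos 0.4 rad 0.1469 F tool [-0.  -2.  -3.7] minus weight [ 1.1 -2.  -6.6] M [ 0.46 -0.23 -0.2 ] open 0.26 tcp [0.5657 0.1369 0.1262] yaw 81.95
```

>>> send_rows:
  moves: [0.0003, 0, 0.002, 0, 0.5, 0, 0.0006, 0, 0.004, 0, 1.2, 0, 0.001, 0, 0.006, 0, 1.8, 0, 0.0012, 0, 0.0075, 0, 2.4, 0, 0.0015, 0, 0.009, 0, 3, 0]

```text
clock: 24.17
tool_pos: [0.5664, 0.1414, 0.1184]
eef_rot: [0.736, 0.64, 0.165, -0.145]
contact_force: [-2.9, -2.5, 3.8]
opening: 0.264
```

```bash
python3 crank.py
```

```text
t 24.17 tilt 0.443 crank from pos 0.462 rad 0.1472 F tool [-1.  -2.5 -4.6] minus weight [ 0.4 -2.5 -7.4] M [ 0.48 -0.44 -0.2 ] open 0.264 tcp [0.5664 0.1414 0.1184] yaw 81.97
```

>>> send_rows:
  moves: [0.0002, 0, 0.001, 0, 0.3, 0, 0.0004, 0, 0.002, 0, 0.6, 0, 0.0005, 0, 0.003, 0, 0.8, 0, 0.0006, 0, 0.004, 0, 1, 0, 0.0006, 0, 0.004, 0, 1, 0]

```text
clock: 24.58
tool_pos: [0.5667, 0.1433, 0.1154]
eef_rot: [0.735, 0.639, 0.171, -0.151]
contact_force: [-3.8, -3.8, 7.1]
opening: 0.266
```

```bash
python3 crank.py
```

```text
t 24.58 tilt 0.46 crank from pos 0.486 rad 0.1474 F tool [-0.7 -3.3 -8.3] minus weight [  0.6  -3.3 -11. ] M [ 0.63 -0.22 -0.17] open 0.266 tcp [0.5667 0.1433 0.1154] yaw 81.95
```

>>> send_rows:
  moves: [0, 0, 0.001, 0, 0.1, 0, 0.0002, 0, 0.002, 0, 0.3, 0, 0.0003, 0, 0.003, 0, 0.4, 0, 0.0003, 0, 0.0035, 0, 0.5, 0, 0.0003, 0, 0.0035, 0, 0.5, 0]

```text
clock: 25.0
tool_pos: [0.5669, 0.1445, 0.1133]
eef_rot: [0.734, 0.638, 0.175, -0.154]
contact_force: [-4.7, -7.4, 12.4]
opening: 0.263
```

```bash
python3 crank.py
```

```text
t 25.0 tilt 0.469 crank from pos 0.502 rad 0.1475 F tool [ -1.6  -3.7 -14.6] minus weight [ -0.2  -3.7 -17.4] M [ 0.9  -0.02 -0.15] open 0.263 tcp [0.5669 0.1445 0.1133] yaw 81.95
```

>>> send_rows:
  moves: [0, 0, 0.0015, 0, 0, 0, 0, 0, 0.002, 0, 0, 0, 0, 0, 0.002, 0, 0, 0, 0, 0, 0.002, 0, 0, 0, 0, 0, 0.002, 0, 0, 0]

```text
clock: 25.42
tool_pos: [0.567, 0.1448, 0.1128]
eef_rot: [0.734, 0.638, 0.175, -0.154]
contact_force: [-6.2, -6.6, 14.3]
opening: 0.259
```

```bash
python3 crank.py
```

```text
t 25.42 tilt 0.47 crank from pos 0.506 rad 0.1476 F tool [ -0.1  -5.2 -16.1] minus weight [  1.3  -5.3 -18.9] M [ 1.    0.   -0.12] open 0.259 tcp [0.567  0.1448 0.1128] yaw 81.95
```

>>> send_rows:
  moves: [-0.0006, -0.0005, -0.006, 0, -2, 0, -0.001, -0.001, -0.0115, 0, -4, 0, -0.001, -0.001, -0.0168, 0, -6, 0, -0.001, -0.001, -0.0222, 0, -8, 0, -0.001, -0.001, -0.0275, 0, -10, 0]

```text
clock: 25.83
tool_pos: [0.5646, 0.1312, 0.1354]
eef_rot: [0.747, 0.649, 0.109, -0.096]
contact_force: [2.1, -0.4, -13.6]
opening: 0.265
```

```bash
python3 crank.py
```

```text
t 25.83 tilt 0.292 crank from pos 0.326 rad 0.1477 F tool [-4.   2.2 13. ] minus weight [-3.1  2.2 10.1] M [-0.54 -0.76  0.08] open 0.265 tcp [0.5646 0.1312 0.1354] yaw 81.92
```

>>> send_rows:
  moves: [-0.001, 0, -0.0062, 0, -2, 0, -0.0018, 0, -0.0118, 0, -4, 0, -0.002, 0, -0.017, 0, -6, 0, -0.002, 0, -0.0225, 0, -8, 0, -0.002, 0, -0.028, 0, -10, 0]

```text
clock: 26.25
tool_pos: [0.5634, 0.122, 0.1602]
eef_rot: [0.754, 0.655, 0.043, -0.038]
contact_force: [3.2, 0.7, -13.0]
opening: 0.259
```

```bash
python3 crank.py
```

```text
t 26.25 tilt 0.115 crank from pos 0.147 rad 0.1476 F tool [-0.4  3.1 13. ] minus weight [-0.  3. 10.] M [-0.46 -0.04 -0.  ] open 0.259 tcp [0.5634 0.122  0.1602] yaw 81.96
```

>>> send_rows:
  moves: [-0.0008, 0, -0.0062, 0, -2, 0, -0.0014, 0, -0.0118, 0, -4, 0, -0.0015, 0, -0.017, 0, -6, 0, -0.0016, 0, -0.0225, 0, -8, 0, -0.0015, 0, -0.028, 0, -10, 0]

```text
clock: 26.67
tool_pos: [0.5627, 0.1173, 0.1863]
eef_rot: [0.754, 0.656, -0.024, 0.02]
contact_force: [2.6, -0.7, -11.8]
opening: 0.263
```

```bash
python3 crank.py
```

```text
t 26.67 tilt -0.063 crank from pos -0.033 rad 0.1476 F tool [ 0.4  2.7 11.8] minus weight [0.2 2.7 8.7] M [-0.57 -0.07  0.08] open 0.263 tcp [0.5627 0.1173 0.1863] yaw 81.98
```

>>> send_rows:
  moves: [-0.0004, 0, -0.004, 0, -1.5, 0, -0.0008, 0, -0.0075, 0, -3, 0, -0.001, 0, -0.0105, 0, -4, 0, -0.001, 0, -0.0105, 0, -4, 0, -0.001, 0, -0.0105, 0, -4, 0]

```text
clock: 27.08
tool_pos: [0.5626, 0.1167, 0.1962]
eef_rot: [0.753, 0.654, -0.051, 0.043]
contact_force: [2.7, -3.0, -8.8]
opening: 0.263
```

>>> send_rows:
  moves: [0, 0, 0.001, 0, 0, 0, 0, 0, 0.0015, 0, 0, 0, 0, 0, 0.0015, 0, 0, 0, 0, 0, 0.0015, 0, 0, 0, 0, 0, 0.0015, 0, 0, 0]

```text
clock: 27.5
tool_pos: [0.5628, 0.1167, 0.1953]
eef_rot: [0.753, 0.654, -0.051, 0.043]
contact_force: [-0.8, -2.0, 2.4]
opening: 0.259
```

```bash
python3 crank.py
python3 - <<'E'
from h import *
s=imaging.snapshot('side')
cv2.imwrite('pics/m7.png',cv2.resize(s['image'][235:310,270:360,::-1],(720,600),interpolation=cv2.INTER_CUBIC))
E
```

```text
t 27.5 tilt -0.133 crank from pos -0.094 rad 0.1475 F tool [-2.4 -0.5 -2.1] minus weight [-2.8 -0.5 -5.1] M [ 0.24  0.07 -0.07] open 0.259 tcp [0.5628 0.1167 0.1953] yaw 81.99
```

View pics/m7.png

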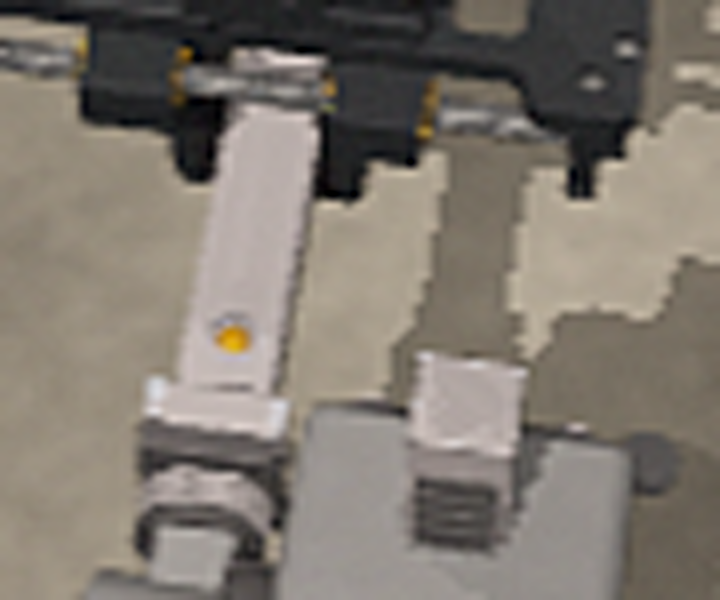

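The button is still out at about (232,335), and the crank is above level. Releasing the handle now.

>>> send_rows:
  moves: [0, 0, 0, 0, 0, 0, 0, 0, 0, 0, 0, 0, 0, 0, 0, 0, 0, 0, 0, 0, 0, 0, 0, 0, 0, 0, 0, 0, 0, 0]
  claw: -1

```text
clock: 27.97
tool_pos: [0.5628, 0.117, 0.1951]
eef_rot: [0.753, 0.655, -0.051, 0.043]
contact_force: [0.2, -0.3, -0.7]
opening: 0.619
```

>>> send_rows:
  moves: [0, 0, 0, 0, 0, 0, 0, 0, 0, 0, 0, 0, 0, 0, 0, 0, 0, 0, 0, 0, 0, 0, 0, 0, 0, 0, 0, 0, 0, 0]

```text
clock: 28.38
tool_pos: [0.5628, 0.117, 0.1951]
eef_rot: [0.753, 0.655, -0.051, 0.043]
contact_force: [-0.0, 0.5, -0.0]
opening: 0.99
```

```bash
python3 crank.py
```

```text
t 28.38 tilt -0.133 crank from pos -0.092 rad 0.1473 F tool [ 0.5 -0.1 -0. ] minus weight [ 0.1 -0.1 -3.1] M [-0.01 -0.02 -0.03] open 0.99 tcp [0.5628 0.117  0.1951] yaw 82.01
```

Now I'll retreat straight up along the tool axis.

>>> send_rows:
  moves: [0, 0, -0.015, 0, 0, 0, 0, 0, -0.035, 0, 0, 0, 0, 0, -0.06, 0, 0, 0, 0, 0, -0.09, 0, 0, 0, 0, 0, -0.12, 0, 0, 0]

```text
clock: 28.8
tool_pos: [0.5648, 0.1326, 0.315]
eef_rot: [0.753, 0.654, -0.051, 0.043]
contact_force: [-0.6, -0.3, -0.4]
opening: 1.0
```

>>> send_rows:
  moves: [-0.02, 0, -0.02, 0, 0, 0, -0.05, 0, -0.03, 0, 0, 0, -0.08, 0, -0.04, 0, 0, 0, -0.11, 0, -0.04, 0, 0, 0, -0.14, 0, -0.04, 0, 0, 0]

```text
clock: 29.22
tool_pos: [0.5463, -0.0008, 0.3743]
eef_rot: [0.753, 0.655, -0.051, 0.043]
contact_force: [0.1, -0.4, -0.4]
opening: 1.0
```

>>> send_rows:
  moves: [-0.03, 0, 0, 0, 0, 0, -0.06, 0, 0, 0, 0, 0, -0.09, 0, 0, 0, 0, 0, -0.11, 0, 0, 0, 0, 0, -0.11, 0, 0, 0, 0, 0]

```text
clock: 29.63
tool_pos: [0.5295, -0.1148, 0.3903]
eef_rot: [0.756, 0.651, -0.051, 0.045]
contact_force: [-0.2, -0.3, 0.7]
opening: 1.003
```

```bash
python3 - <<'E'
from h import *
HI=HINGE
s=imaging.snapshot('side'); t=imaging.snapshot('top'); np.save('side3.npy',s,allow_pickle=True)
cv2.imwrite('pics/m8.png',np.hstack([cv2.resize(s['image'][220:310,260:350,::-1],(400,400),interpolation=cv2.INTER_CUBIC),cv2.resize(t['image'][150:250,190:290,::-1],(400,400),interpolation=cv2.INTER_CUBIC)]))
cv2.imwrite('pics/m9.png',np.vstack([s['image'][60:360,:,::-1],t['image'][60:360,:,::-1]]))
for n,S,y in [('side',s,.10),('top',t,.10)]:
    P=cloud(S,S['image'].min(2)>(140 if n=='side' else 110)); Q=P[(P[:,1]>.03)&(P[:,1]<.195)&(P[:,2]>.19)&(P[:,2]<.26)&(P[:,0]>.53)&(P[:,0]<.6)]
    fx,fz,Q=linefit(Q,y); print(n,len(Q),'x slope',fx,'z slope (crank ~)',fz,Q.min(0),Q.max(0))
for q in ['seal_1','ram','die_centre','seal_2']:
  for n,S in [('side',s),('top',t)]:
    for f in imaging.pinpoint(q,S)[:3]: u,v=np.array(f['point'])*[640,400]; print(n,q,round(f['score'],2),round(u),round(v),world(S,u,v,depth=S['depth'][int(v),int(u)]).round(3))
E
python3 stt.py
```

```text
side 513 x slope [0.13474525 0.55934731] z slope (crank ~) [-0.07896533  0.22604039] [0.54578015 0.06985899 0.21692573] [0.5824334  0.1948235  0.23054912]
top 215 x slope [0.11675296 0.55857644] z slope (crank ~) [-0.07854151  0.22378388] [0.54603797 0.07441778 0.21508137] [0.58161928 0.19482331 0.22714905]
side seal_1 0.55 352 294 [0.443 0.091 0.009]
side seal_1 0.46 243 300 [0.71  0.114 0.01 ]
top seal_1 0.65 217 215 [0.502 0.214 0.215]
top seal_1 0.43 263 164 [0.702 0.113 0.009]
top ram 0.58 219 216 [0.5   0.214 0.193]
top die_centre 0.74 217 216 [0.499 0.216 0.201]
top die_centre 0.18 201 189 [0.576 0.26  0.221]
side seal_2 0.55 352 294 [0.443 0.091 0.009]
side seal_2 0.46 243 300 [0.71  0.114 0.01 ]
top seal_2 0.65 217 215 [0.502 0.214 0.215]
top seal_2 0.43 263 164 [0.702 0.113 0.009]
t 30.13 F tool [-0.6  0.6 -0.4] M tool [ 0.02 -0.    0.03] open 1.001 tcp [ 0.5313 -0.108   0.3887] mouth [ 0.5448 -0.0113  0.3944] axis [ 0.137  0.982 -0.133] dist 0.2997 lat 0.0031 z-off 0.1556
```

View pics/m8.png

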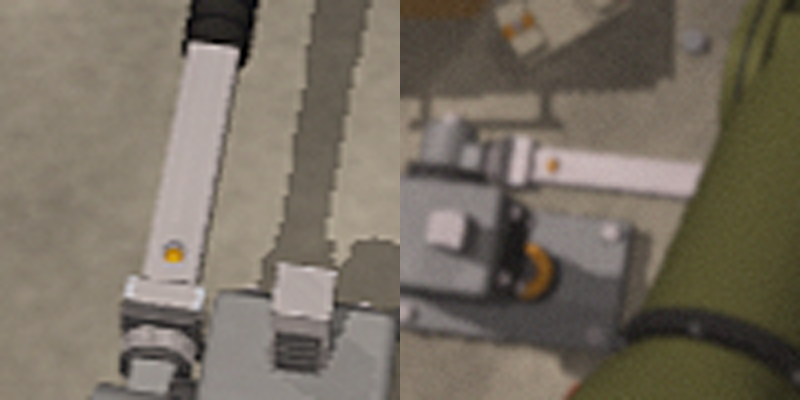

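View pics/m9.png

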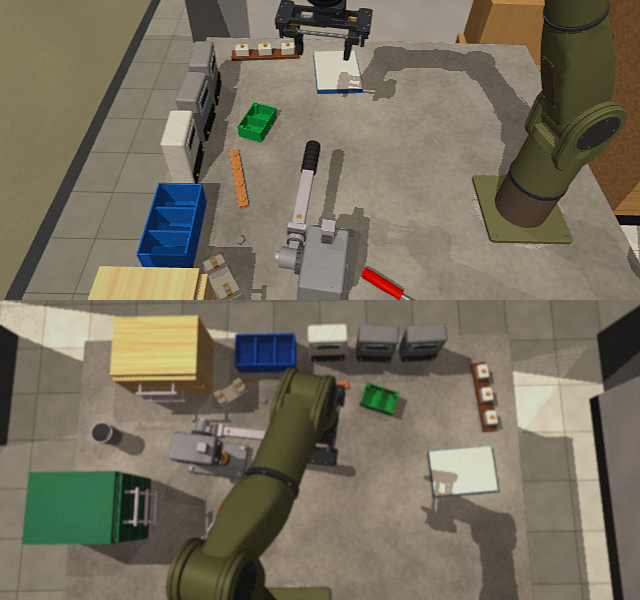

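```bash
python3 -c "
from h import *
print(r.finish_job())"
```

```text
the job is handed in; nothing more can be done
None
```

The handle is locked on the stub, the seal has been pressed, and the arm has let go. I handed the job in at about 30 s; the hand-in reports no verdict.

- **Fitting:** I slid the handle onto the stub with at most about 16 N measured along it, well under the 40 N limit. The brass button came out through the hole, and the handle held when I pulled outward with about 3 N.
- **Pressing:** I pulled the handle down until the crank stopped at about 0.47 rad, with a 15–16 N pull held for about 0.4 s. That works out to roughly 60–85 N on the seal; I could not measure the ram force directly.
- **Release:** I lifted the crank to about 0.08 rad above level, then opened the gripper and moved clear. The last pictures show the button still in the hole, the handle in line with the stub, and the tool reading no force. The things on the desk that showed in the pictures look unmoved.

**What failed or disagreed:**
- **Missed grasps:** The first two closed on nothing, because the pictures showed the fingertips about 33 mm further back than the stated tool frame. Neither try moved the handle, and I grasped it properly after correcting for that.
- **Stub position:** My estimate of the stub's position was a few mm off along its length, so I judged the final seating by force and by seeing the button.
- **Seal in the die:** I could not check this directly. The press head hides it, and the network's seal finds near the press fell on the head instead.

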